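# Wedge up a sagging drive stand and load it

### The arm

A 6-joint arm with a two-finger parallel gripper is mounted at the origin on the work surface. World frame = base frame: x ahead of the robot, y to its left, z up, the work surface at z = 0. Lengths are in m, angles in rad, forces in N, time in s.
With the tool pointing down it reaches from about 0.375 to 0.9 m from the base axis. Payload 3.1 kg.
Tool frame: the origin (TCP) lies at the very end of the fingers, on their centre line; the grasp point (between the pads) lies 19 mm behind it; z points along the fingers, y is the direction in which the jaws open and shut (so a half turn about z gives the same grasp; the last joint's range is limited). The gripper opens to 87 mm and grips with 3 to 60 N. Pads are 19 mm wide; open, the fingers measure 117 mm over their backs; the gripper's body (75 mm by 190 mm) begins 51 mm behind the grasp point.
Start: joints at [-1.512, 0.527, 1.433, -0, 1.181, -0.178], TCP at [0.147, -0.607, 0.194] pointing down, gripper open.
Joint ranges: [-3.08, 3.08], [-0.75, 2.2], [0.22, 2.44], [-1.43, 4.57], [0, 2.65], [-2.85, 2.85]. Speed limits (rad/s): [2.79, 2.79, 3.14, 3.14, 3.14, 3.14].

### API

Orientations are given as a unit quaternion [x, y, z, w].
In Python, from rig import robot gives the robot as it stands. The module is installed in compiled form; this text tells all that it offers.
- The arm moves only by the tool send_rows, never from a script. Its argument "deltas" is a list of rows, each an object of numbers: "tx", "ty", "tz": the shift along the tool's x, y, z in cm; "rx", "ry", "rz": the turn, a rotation vector about the tool's x, y, z in rad. A call has 1 to 5 rows; each row is the pose to reach, as a shift and turn from the pose commanded when the call began, along the tool's axes at that moment; what a row does not reach only later rows make up. A row lasts 1/12 s, in which the tool goes at most 41.7 mm and 7.16 degrees, less where a joint would pass 70% of its speed; a pose out of reach is approached as far as the arm can. A call with a gripper value outside its range is refused whole. "claw" is the finger opening in cm, from 0 to 8.7, set as the call begins (left out, the last holds). The fingers move at their own pace and stop on an object; "squeeze" is the grip in N (left out, the last holds). Time passes only in rows, so rows that repeat a pose let the fingers close. It gives the time, the measured TCP pose, the force and the opening at its end, in the units of the state.
- robot.get_obs(): the state, without advancing time (a new reading comes with each control period).
- robot.camera(name): name is "side" or "top" or "wrist"; returns a dict with "color" (420x560x3 uint8, red, green, blue), "z_map" (420x560 float32, m along the optical axis (not along the pixel's ray), 0 where there is no reading), "intrinsics" (3x3 intrinsics, pixels), "R" (3x3) and "t" (3): a world point X has camera coordinates R X + t; the wrist camera has in their place "tool_from_camera" (4x4, takes a point from camera to tool coordinates, whose origin is the TCP and whose axes are the flange's). Camera axes: x right, y down, z forward; pixel columns grow to the right and rows downward; lengths in m; the calibration is good to about 2 mm. A picture is of the moment at which its call begins: read the wrist's pose just before it.
- robot.hand_in(): hands the job in, once; it reports no verdict.
Trained networks look in the newest picture that a camera, given by its name, has taken for a name from the list of things; names that differ only in an ending like _2 or _b are one class to them, and where a whole thing is asked for, a point or a joint stands for the part that bears it (a point fixed in the world has none). Each returns a list of dicts, best first, with "p" (0 to 1); they miss things now and then, are a little off and sometimes report something else, mostly with a low value. They report only what shows in the picture. A call takes as long as a camera call. They do not tell look-alikes from the thing itself.
- robot.outline_of(label, camera): "pixels" (420x560 bool, what is visible of it) and "xy" ([column, row] in pixels, amid what is visible of it).
- robot.tip_of(label, camera): "xy" ([column, row] in pixels: a listed point, or the origin of a listed thing).
The state is a dict: "time": time; "q": joint angles; "joint_velocities": joint speeds; "joint_torque": joint torques, N m; "position": TCP position; "tool_rot": TCP orientation; "ft_force": force on the tool from outside, world axes, zero at the start; "moment": the same for the moment, N m; "grip_width": finger opening in m.
Only numpy, scipy, OpenCV 4.12 (cv2) and the standard library are available. Lean on these libraries where they do the work, as an engineer would, in place of code of your own. Each camera call takes 0.05 s, during which the arm holds its last target.

### The job

Both decks of the drive stand have dropped at the front: push a wedge, thin end first, under each deck's front edge until the deck is up at its level stop and the wedge is jammed tight. Only then lay every portable drive on the desk flat on the decks, side by side with the long side front to back, nothing stacked or hanging over, and leave the wedges tight, the decks level, and the mouse and the power adapter where they were.

Things in the scene. Friction and masses are not known exactly. Their poses are not given: they have to be found in the camera images.
- stand: Fixed low two-bay drive stand of dark steel: rear beam 438 mm long (y), 40 mm high; three side plates 6 mm thick, 40 mm high at y = -216, 0, +216 mm run 140 mm from it towards the robot (-x), with a deck between each pair. Origin on the desk under the decks' rear hinge line; +x points away from the robot, +y left. Place and yaw vary.
- deckL (a joint): Tilt of the left (+y) deck, a wooden board 128 deep x 202 wide x 12 mm, 0.45 kg, hinged along its rear (stand x 0, y 108 mm, height 28 mm). 0 = level, at its upper stop; -0.062 rad = front dropped, as at the start. Level, its underside is 22 and its top 34 mm above the desk; dropped, its lower front edge is at 14 mm. It falls back unless held up.
- deckL_edge (a point): Middle of the lower front edge of the left (+y) deck: the wedge goes under here, moving along +x of the stand. Axes as the deck's.
- deckL_mid (a point): Centre of the top face of the left (+y) deck, 65 mm behind its front edge; x along the deck's depth away from the robot (usable +-64 mm), y to the left (usable +-101 mm), z normal to the deck.
- deckR (a joint): Tilt of the right (-y) deck, a wooden board 128 deep x 202 wide x 12 mm, 0.45 kg, hinged along its rear (stand x 0, y -108 mm, height 28 mm). 0 = level, at its upper stop; -0.062 rad = front dropped, as at the start. Level, its underside is 22 and its top 34 mm above the desk; dropped, its lower front edge is at 14 mm. It falls back unless held up.
- deckR_edge (a point): Middle of the lower front edge of the right (-y) deck: the wedge goes under here, moving along +x of the stand. Axes as the deck's.
- deckR_mid (a point): Centre of the top face of the right (-y) deck, 65 mm behind its front edge; x along the deck's depth away from the robot (usable +-64 mm), y to the left (usable +-101 mm), z normal to the deck.
- wedge1: Grey plastic wedge, 140 mm long, 40 wide, height 4 mm at the thin end rising to 32 at the thick end, 0.11 kg; grip it across its width near the thick end. Origin: centre of underside; +x to the thin end. Either fits either deck; touches a dropped deck at about 50 mm of insertion, lifts it level at about 90; 15 to 20 N of push then jams it and friction holds it.
- wedge2: Grey plastic wedge, 140 mm long, 40 wide, height 4 mm at the thin end rising to 32 at the thick end, 0.11 kg; grip it across its width near the thick end. Origin: centre of underside; +x to the thin end. Either fits either deck; touches a dropped deck at about 50 mm of insertion, lifts it level at about 90; 15 to 20 N of push then jams it and friction holds it.
- drive1: Portable drive, a dark flat metal slab 100 mm long (x), 40 mm wide (y), 12 mm thick, 0.08 kg, with a bright band round one end. Origin at the centre of its underside. Two to four of them are present; None from the start means absent.
- drive2: Portable drive, a dark flat metal slab 100 mm long (x), 40 mm wide (y), 12 mm thick, 0.08 kg, with a bright band round one end. Origin at the centre of its underside. Two to four of them are present; None from the start means absent.
- drive3: Portable drive, a dark flat metal slab 100 mm long (x), 40 mm wide (y), 12 mm thick, 0.08 kg, with a bright band round one end. Origin at the centre of its underside. Two to four of them are present; None from the start means absent.
- drive4: Portable drive, a dark flat metal slab 100 mm long (x), 40 mm wide (y), 12 mm thick, 0.08 kg, with a bright band round one end. Origin at the centre of its underside. Two to four of them are present; None from the start means absent.
- mouse: Bystander: black computer mouse, 100 x 58 x 33 mm, among the drives. Origin under its centre.
- adapter: Bystander: black power-adapter brick, 85 x 50 x 30 mm with a short cable stub at its +x end, among the drives. Origin under its centre.
Things that resemble listed ones, but are neither listed nor needed, are in the scene too. Leave any turquoise look-alike of the wedge1 alone.

How it is judged:
By the outcome, as a careful person would: the job done as asked, in the order asked, and still so for the second after the job is handed in, with the robot touching nothing.
Of drive1, drive2, drive3, drive4 only 2 to 4 are there at a start; the rules pass over those that are not, and their reading is None.
At some moment in a run one of drive1, drive2, drive3, drive4 may be knocked a few centimetres aside while the robot is not near it.
Once in a run the grip may slacken for a moment while it holds something.
It also fails if it takes over 210 s, if anything falls off the work surface, if the arm or the gripper's body presses on something with over 40 N, if the wrist force passes 120 N, or if a joint passes its speed limit or range.

## Working session

There is one attempt and no reset: what is moved stays moved. The work goes in short steps, Python scripts to look and compute and a tool call to move; the robot and the scene stay as the last step left them, time stands still between calls to the robot, and variables do not carry over. Pictures are saved under pics/ and viewed, and the job is handed in when it is done.

Besides the shell and the picture viewer there is one more tool, called after "Request:" by a JSON object that holds its "name" and its "arguments", one argument or row to a line. send_rows: Moves the arm, as the interface text tells. Its arguments: {"type":"object","properties":{"deltas":{"type":"array","items":{"type":"object","properties":{"tx":{"type":"number"},"ty":{"type":"number"},"tz":{"type":"number"},"rx":{"type":"number"},"ry":{"type":"number"},"rz":{"type":"number"}}}},"claw":{"type":"number"},"squeeze":{"type":"number"}},"required":["deltas"]}

```bash
mkdir -p pics; ls
python3 - <<'E'
from rig import robot
import cv2,json
o=robot.get_obs();print(o)
for n in ["side","top","wrist"]:
    c=robot.camera(n);cv2.imwrite(f"pics/a_{n}.png",c["color"][:,:,::-1])
    print(n,c["intrinsics"].tolist(),{k:v.round(4).tolist() for k,v in c.items() if k in("R","t","tool_from_camera")})
E
```

```text
pics
{'time': 0.0, 'q': array([-1.51152095e+00,  5.28447726e-01,  1.43391525e+00,  4.82421986e-06,
        1.18139715e+00, -1.78491668e-01]), 'joint_velocities': array([-0.00241674,  0.00016126,  0.00138437,  0.00108637,  0.00219417,
        0.00114249]), 'joint_torque': array([-5.44653776e-04, -4.40040064e+01, -1.76591760e+01,  6.31680270e-02,
        5.83060272e-02, -1.58285475e-04]), 'position': array([ 0.14719518, -0.60659629,  0.19337892]), 'tool_rot': array([ 9.92941199e-01,  1.18602705e-01,  6.67878071e-05, -1.08167814e-03]), 'ft_force': array([ 0.44065765, -0.36800915,  0.11559319]), 'moment': array([-0.00803807,  0.04657815,  0.00903367]), 'grip_width': 0.0870836066464821}
side [[495.89759682651595, 0.0, 273.6857202002518], [0.0, 495.89759682651595, 209.23534789265167], [0.0, 0.0, 1.0]] {'R': [[-0.7289, -0.6845, 0.0138], [-0.3791, 0.3868, -0.8406], [0.57, -0.618, -0.5414]], 't': [0.3409, 0.2086, 1.1705]}
top [[414.4924126748675, 0.0, 284.33005637812107], [0.0, 414.4924126748675, 210.72695646653517], [0.0, 0.0, 1.0]] {'R': [[0.0228, -0.9996, 0.0162], [-0.9924, -0.0246, -0.1202], [0.1206, -0.0134, -0.9926]], 't': [-0.0178, 0.4785, 1.029]}
wrist [[301.77247301995953, 0.0, 277.48201782083544], [0.0, 301.77247301995953, 213.89575110766398], [0.0, 0.0, 1.0]] {'tool_from_camera': [[0.0007, -0.9558, -0.294, 0.0801], [1.0, 0.0009, -0.0006, 0.0013], [0.0009, -0.294, 0.9558, -0.1903], [0.0, 0.0, 0.0, 1.0]]}
```

View pics/a_top.png

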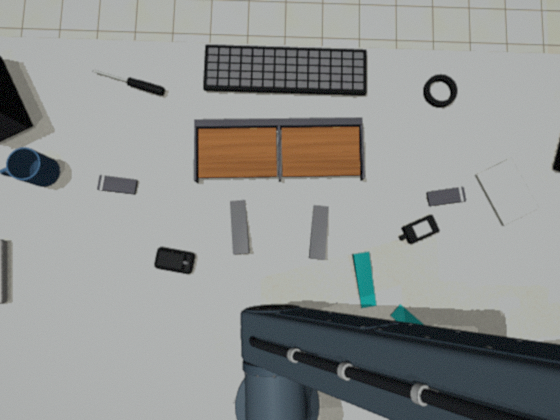

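View pics/a_side.png

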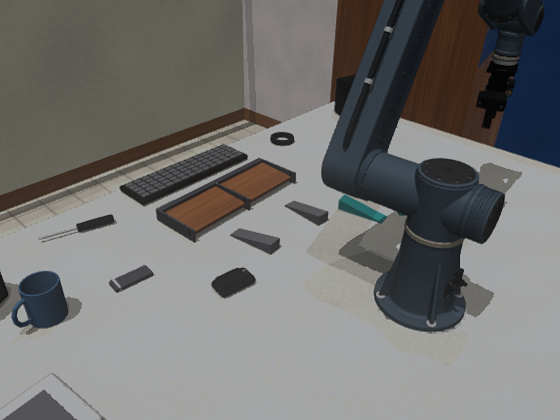

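View pics/a_wrist.png

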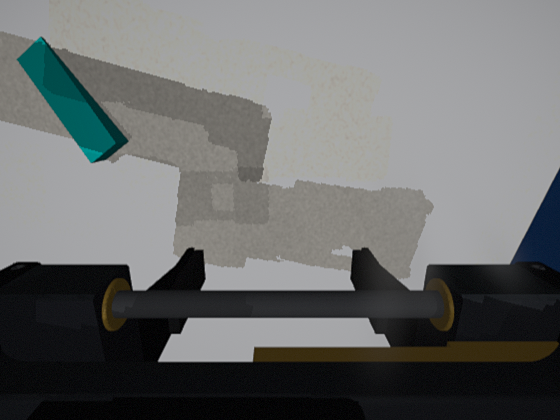

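```bash
cat > h.py <<'E'
from rig import robot
import numpy as np, cv2
from scipy.spatial.transform import Rotation as Rot
def snap(n):
    o=robot.get_obs(); c=robot.camera(n)
    if n=="wrist":
        T=np.eye(4);T[:3,:3]=Rot.from_quat(o["tool_rot"]).as_matrix();T[:3,3]=o["position"]
        M=T@c["tool_from_camera"]
    else:
        M=np.eye(4);M[:3,:3]=c["R"].T;M[:3,3]=-c["R"].T@c["t"]
    c["M"]=M; return c
def cloud(c):
    K=c["intrinsics"];z=c["z_map"];v,u=np.mgrid[:z.shape[0],:z.shape[1]]
    P=np.stack([(u-K[0,2])/K[0,0]*z,(v-K[1,2])/K[1,1]*z,z],-1)
    W=P@c["M"][:3,:3].T+c["M"][:3,3]; W[z==0]=np.nan; return W
def proj(c,X):
    X=np.atleast_2d(X);P=(X-c["M"][:3,3])@c["M"][:3,:3]; K=c["intrinsics"]
    return np.c_[K[0,0]*P[:,0]/P[:,2]+K[0,2],K[1,1]*P[:,1]/P[:,2]+K[1,2]]
def ray(c,uv,z):
    K=c["intrinsics"];d=c["M"][:3,:3]@np.array([(uv[0]-K[0,2])/K[0,0],(uv[1]-K[1,2])/K[1,1],1]);t=c["M"][:3,3]
    return t+d*(z-t[2])/d[2]
def rect(P):
    (cx,cy),(a,b),an=cv2.minAreaRect(P[:,:2].astype(np.float32)*1000)
    if a<b:a,b=b,a;an+=90
    an=(an+90)%180-90
    return np.round([cx,cy,a,b,an],1)
def save(c,name,crop=None,s=1):
    im=c["color"][:,:,::-1]
    if crop:im=im[crop[1]:crop[3],crop[0]:crop[2]]
    cv2.imwrite("pics/"+name,cv2.resize(im,None,fx=s,fy=s,interpolation=cv2.INTER_CUBIC))
def find(n,labels,c=None):
    c=c or snap(n);W=cloud(c)
    for l in labels:
        for d in robot.outline_of(l,n):
            P=W[d["pixels"]];P=P[~np.isnan(P[:,0])]
            print(n,l,round(d["p"],2),np.round(d["xy"]),len(P),"med",np.median(P,0).round(4) if len(P) else "", "rect",rect(P) if len(P)>5 else "","z5-95",np.percentile(P[:,2],[5,50,95]).round(4) if len(P) else "")
        for d in robot.tip_of(l,n): print("    tip",l,round(d["p"],2),np.round(d["xy"],1))
    return c
E
python3 - <<'E'
from h import *
for n in ["top","side"]:
    c=find(n,["drive1","wedge1","mouse","adapter","stand","deckL_edge","deckR_edge","deckL_mid","deckR_mid"])
    save(c,f"b_{n}.png",(70,100,490,330) if n=="top" else (80,120,400,320),1.9)
E
```

```text
top drive1 0.96 [114. 184.] 630 med [0.5398 0.4304 0.0125] rect [542.3 432.6 106.4  44.1  84.4] z5-95 [0.0044 0.0125 0.0158]
top drive1 0.61 [447. 197.] 543 med [ 0.5306 -0.4284  0.0124] rect [ 531.5 -430.1   99.4   40.8  -81. ] z5-95 [0.0088 0.0124 0.0156]
    tip drive1 0.59 [443.5 196.7]
    tip drive1 0.58 [117.  184.2]
top wedge1 0.89 [239. 227.] 884 med [0.4353 0.1089 0.0187] rect [438.3 111.5 140.9  44.7   6.7] z5-95 [0.0043 0.0187 0.0318]
top wedge1 0.86 [318. 231.] 857 med [ 0.4268 -0.0963  0.019 ] rect [429.6 -97.1 140.2  41.8  -4.3] z5-95 [0.0053 0.019  0.0313]
top wedge1 0.81 [402. 315.] 309 med [ 0.2224 -0.3133  0.0089] rect [ 216.  -318.2   66.5   39.5   49.7] z5-95 [0.0024 0.0089 0.0161]
top wedge1 0.8 [366. 276.] 936 med [ 0.313  -0.2135  0.0181] rect [ 310.3 -217.6  140.    46.4   10.5] z5-95 [0.0045 0.0181 0.0313]
    tip wedge1 0.87 [413.9 329.1]
    tip wedge1 0.79 [362.3 278.3]
    tip wedge1 0.62 [316.8 233.4]
    tip wedge1 0.6 [239.9 227.9]
top mouse 0.84 [176. 260.] 928 med [0.3486 0.2656 0.0284] rect [348.5 271.7 104.3  61.6  80.6] z5-95 [0.0024 0.0284 0.034
[... 2799 characters left out ...]
_edge 0.67 [223.1 220.6]
side deckR_edge 0.58 [255. 179.] 1416 med [ 0.6275 -0.0917  0.0273] rect [636.7 -92.4 217.8 141.1 -85.7] z5-95 [0.0179 0.0273 0.0325]
    tip deckR_edge 0.86 [271.  189.4]
    tip deckR_edge 0.41 [253.1 241.9]
side deckL_mid 0.87 [204. 210.] 1933 med [0.6189 0.1252 0.0276] rect [629.  122.8 215.8 144.3 -86.4] z5-95 [0.0178 0.0276 0.0328]
side deckL_mid 0.28 [130. 276.] 511 med [0.5329 0.4415 0.0099] rect [544.7 433.5  99.3  58.8  84.6] z5-95 [0.0038 0.0099 0.0128]
    tip deckL_mid 0.72 [202.  209.8]
side deckR_mid 0.77 [256. 179.] 1392 med [ 0.6277 -0.0896  0.0274] rect [632.5 -91.7 217.5 148.  -89. ] z5-95 [0.0195 0.0274 0.0325]
    tip deckR_mid 0.59 [258.1 179.7]
```

View pics/b_top.png

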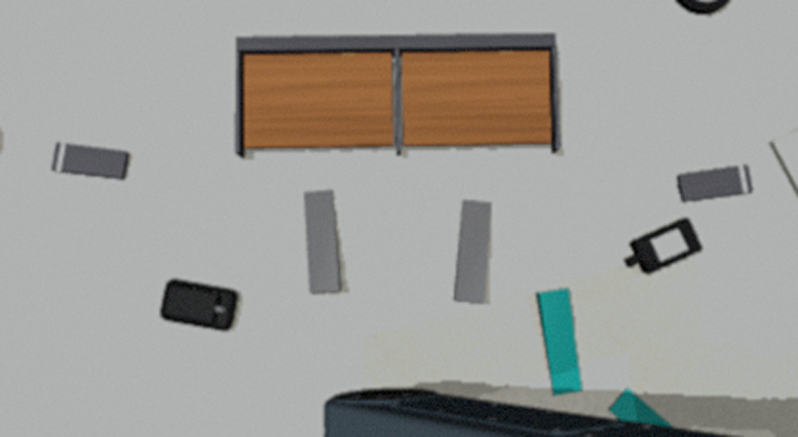

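View pics/b_side.png

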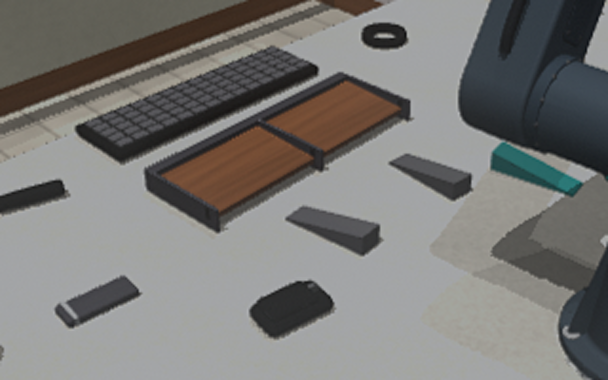

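```bash
cat > g.py <<'E'
import sys
from h import *
def goto(x,y,z,yaw=None,o=None):
    o=o or robot.get_obs();R=Rot.from_quat(o["tool_rot"]);p=np.array(o["position"])
    X=R.as_matrix()[:,0];cy=np.arctan2(X[1],X[0])
    if yaw is None: yaw=cy
    T=Rot.from_matrix(np.array([[np.cos(yaw),np.sin(yaw),0],[np.sin(yaw),-np.cos(yaw),0],[0,0,-1]]))
    d=R.inv().apply(np.array([x,y,z])-p)*100; r=(R.inv()*T).as_rotvec()
    print("t=%.2f"%o["time"],"pos",p.round(4),"yaw",cy.round(4),"F",o["ft_force"].round(1),"w",round(o["grip_width"],4))
    print("  tx,ty,tz",d.round(2),"rx,ry,rz",r.round(4), "q",o["q"].round(2))
if __name__=="__main__": goto(*[float(a) for a in sys.argv[1:]])
E
python3 g.py .45 -.3 .25 .04
```

```text
t=2.05 pos [ 0.1473 -0.6074  0.1943] yaw 0.2378 F [-0.5 -1.2  0.3] w 0.0873
  tx,ty,tz [ 36.66 -22.74  -5.56] rx,ry,rz [-0.     -0.      0.1978] q [-1.51  0.53  1.43  0.    1.18 -0.18]
```

Request:
{"name": "send_rows", "arguments": {
  "deltas": [
    {"tx": 18, "ty": -11, "tz": -5, "rz": 0.1},
    {"tx": 36.66, "ty": -22.74, "tz": -5.56, "rz": 0.198},
    {"tx": 36.66, "ty": -22.74, "tz": -5.56, "rz": 0.198},
    {"tx": 36.66, "ty": -22.74, "tz": -5.56, "rz": 0.198},
    {"tx": 36.66, "ty": -22.74, "tz": -5.56, "rz": 0.198}
  ],
  "claw": 8.7
}}

```text
schema error: expected keys tx, ty, tz, rx, ry, rz
```

```bash
python3 g.py .40 .15 .25 .04
```

```text
t=2.05 pos [ 0.1473 -0.6074  0.1943] yaw 0.2378 F [-0.5 -1.2  0.3] w 0.0873
  tx,ty,tz [ 42.4  -67.65  -5.56] rx,ry,rz [-0.     -0.      0.1978] q [-1.51  0.53  1.43  0.    1.18 -0.18]
```

All six keys are required in every row.

Request:
{"name": "send_rows", "arguments": {
  "deltas": [
    {"tx": 36.66, "ty": -22.74, "tz": -5.56, "rx": 0, "ry": 0, "rz": 0.198},
    {"tx": 36.66, "ty": -22.74, "tz": -5.56, "rx": 0, "ry": 0, "rz": 0.198},
    {"tx": 36.66, "ty": -22.74, "tz": -5.56, "rx": 0, "ry": 0, "rz": 0.198},
    {"tx": 36.66, "ty": -22.74, "tz": -5.56, "rx": 0, "ry": 0, "rz": 0.198},
    {"tx": 36.66, "ty": -22.74, "tz": -5.56, "rx": 0, "ry": 0, "rz": 0.198}
  ],
  "claw": 8.7
}}

```text
time: 2.47
position: [0.2932, -0.4588, 0.2213]
tool_rot: [1.0, 0.019, 0.0, 0.0]
ft_force: [-0.1, -0.7, -0.8]
grip_width: 0.087
```

```bash
python3 g.py .44 -.2 .25 .04
```

```text
t=2.47 pos [ 0.2932 -0.4588  0.2213] yaw 0.0389 F [-0.1 -0.7 -0.8] w 0.087
  tx,ty,tz [ 15.68 -25.29  -2.87] rx,ry,rz [ 0.0001 -0.0002 -0.0011] q [-1.21  0.39  1.6   0.    1.15  0.32]
```

Request:
{"name": "send_rows", "arguments": {
  "deltas": [
    {"tx": 15.7, "ty": -25.3, "tz": -2.9, "rx": 0, "ry": 0, "rz": 0},
    {"tx": 15.7, "ty": -25.3, "tz": -2.9, "rx": 0, "ry": 0, "rz": 0},
    {"tx": 15.7, "ty": -25.3, "tz": -2.9, "rx": 0, "ry": 0, "rz": 0},
    {"tx": 15.7, "ty": -25.3, "tz": -2.9, "rx": 0, "ry": 0, "rz": 0},
    {"tx": 15.7, "ty": -25.3, "tz": -2.9, "rx": 0, "ry": 0, "rz": 0}
  ]
}}

```text
time: 2.88
position: [0.3951, -0.278, 0.2416]
tool_rot: [1.0, 0.02, 0.0, 0.0]
ft_force: [0.2, 0.4, -0.1]
grip_width: 0.0867
```

```bash
python3 g.py .4 .03 .25 .04
```

```text
t=2.88 pos [ 0.3951 -0.278   0.2416] yaw 0.0394 F [ 0.2  0.4 -0.1] w 0.0867
  tx,ty,tz [  1.7  -30.76  -0.85] rx,ry,rz [ 0.0004 -0.0005 -0.0006] q [-0.84  0.27  1.72  0.    1.15  0.69]
```

Request:
{"name": "send_rows", "arguments": {
  "deltas": [
    {"tx": 2, "ty": -30.7, "tz": -0.8, "rx": 0, "ry": 0, "rz": 0},
    {"tx": 2, "ty": -30.7, "tz": -0.8, "rx": 0, "ry": 0, "rz": 0},
    {"tx": 2, "ty": -30.7, "tz": -0.8, "rx": 0, "ry": 0, "rz": 0},
    {"tx": 2, "ty": -30.7, "tz": -0.8, "rx": 0, "ry": 0, "rz": 0},
    {"tx": 2, "ty": -30.7, "tz": -0.8, "rx": 0, "ry": 0, "rz": 0}
  ]
}}

```text
time: 3.3
position: [0.3995, -0.0697, 0.2469]
tool_rot: [1.0, 0.02, 0.0, 0.0]
ft_force: [0.3, -0.0, -0.2]
grip_width: 0.0871
```

Request:
{"name": "send_rows", "arguments": {
  "deltas": [
    {"tx": 0, "ty": -12, "tz": 0, "rx": 0, "ry": 0, "rz": 0},
    {"tx": 0, "ty": -12, "tz": 0, "rx": 0, "ry": 0, "rz": 0},
    {"tx": 0, "ty": -12, "tz": 0, "rx": 0, "ry": 0, "rz": 0},
    {"tx": 0, "ty": -12, "tz": 0, "rx": 0, "ry": 0, "rz": 0}
  ]
}}

```text
time: 3.63
position: [0.393, 0.0542, 0.2467]
tool_rot: [1.0, 0.024, -0.0, -0.002]
ft_force: [0.3, -1.1, 0.3]
grip_width: 0.0867
```

```bash
python3 - <<'E'
from h import *
c=find("top",["drive1","adapter"]);save(c,"c_top.png")
c=find("wrist",["wedge1","drive1","deckL_edge","deckR_edge"]);save(c,"c_wrist.png")
c=find("side",["drive1"])
E
python3 g.py .392 .106 .05 .117
```

```text
top drive1 0.8 [446. 194.] 560 med [ 0.5304 -0.429   0.0124] rect [ 530.9 -429.9   98.1   40.1  -80.5] z5-95 [0.009  0.0124 0.0158]
top drive1 0.66 [117. 183.] 621 med [0.5397 0.4275 0.0127] rect [541.3 431.7 107.1  42.7  85.2] z5-95 [0.0069 0.0127 0.016 ]
top drive1 0.38 [235. 152.] 3793 med [0.6269 0.1187 0.0307] rect [628.8 118.4 200.4 129.  -87.4] z5-95 [0.0256 0.0307 0.0357]
    tip drive1 0.77 [445.5 197.2]
    tip drive1 0.73 [117.4 182.8]
top adapter 0.94 [421. 229.] 743 med [ 0.4395 -0.3516  0.0299] rect [ 438.3 -351.9  106.    54.1  -66.3] z5-95 [0.012  0.0299 0.0333]
    tip adapter 0.72 [237.9 151.7]
    tip adapter 0.62 [420.  227.5]
wrist wedge1 0.95 [233. 147.] 3246 med [0.4366 0.1072 0.0171] rect [433.5 108.6 149.2  47.7   4.1] z5-95 [0.0046 0.0171 0.0302]
wrist wedge1 0.63 [448. 226.] 2341 med [ 0.3373 -0.2067  0.0194] rect [ 326.5 -215.3  109.3   47.7   11.9] z5-95 [0.0033 0.0194 0.0303]
wrist wedge1 0.59 [548. 165.] 1153 med [ 0.4304 -0.3213  0.0212] rect [ 424.5 -331.2   65.7   57.2   19.3] z5-95 [0.0013 0.0212 0.03  ]
wrist wedge1 0.56 [378. 161.] 3395 med [ 0.42
[... 465 characters left out ...]
ge 0.65 [227.4  47.8]
wrist deckR_edge 0.87 [407.  24.] 7501 med [ 0.595  -0.0978  0.027 ] rect [ 599.5 -101.3  206.8   52.6  -87.8] z5-95 [0.0242 0.027  0.029 ]
    tip deckR_edge 0.8 [403.4  45.5]
side drive1 0.8 [129. 280.] 538 med [0.5328 0.4379 0.0102] rect [536.3 434.1 100.2  42.9  83.1] z5-95 [0.0031 0.0102 0.0128]
side drive1 0.36 [258. 183.] 1374 med [ 0.6293 -0.0958  0.0274] rect [637.6 -96.  218.2 138.  -88. ] z5-95 [0.0209 0.0274 0.0323]
    tip drive1 0.88 [130.8 277.6]
    tip drive1 0.27 [270.  190.8]
t=4.48 pos [0.3949 0.0483 0.2466] yaw 0.0396 F [-0.5  0.7 -0.3] w 0.0871
  tx,ty,tz [-0.06 -5.78 19.66] rx,ry,rz [-0.      0.0001 -0.0774] q [-0.16  0.14  1.89  0.    1.11  1.37]
```

View pics/c_top.png

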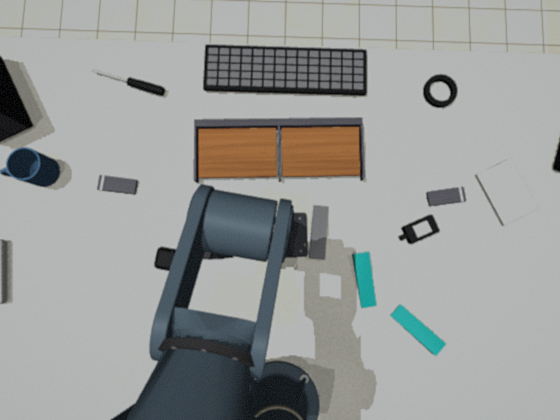

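View pics/c_wrist.png

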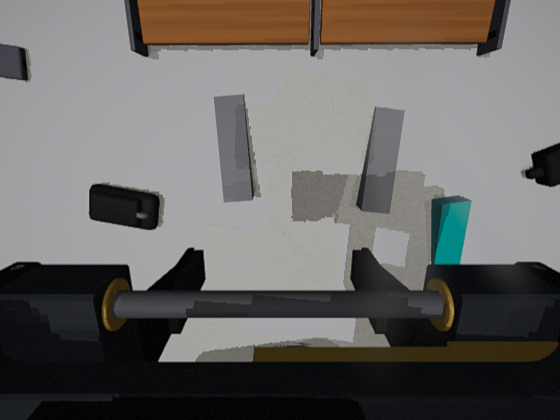

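Request:
{"name": "send_rows", "arguments": {
  "deltas": [
    {"tx": -0.06, "ty": -5.78, "tz": 16, "rx": 0, "ry": 0, "rz": -0.072},
    {"tx": -0.06, "ty": -5.78, "tz": 16, "rx": 0, "ry": 0, "rz": -0.072},
    {"tx": -0.06, "ty": -5.78, "tz": 16, "rx": 0, "ry": 0, "rz": -0.072},
    {"tx": -0.06, "ty": -5.78, "tz": 16, "rx": 0, "ry": 0, "rz": -0.072},
    {"tx": -0.06, "ty": -5.78, "tz": 16, "rx": 0, "ry": 0, "rz": -0.072}
  ]
}}

```text
time: 4.9
position: [0.3868, 0.1073, 0.0808]
tool_rot: [0.998, 0.057, -0.008, -0.001]
ft_force: [-1.4, -0.1, 0.3]
grip_width: 0.0867
```

```bash
python3 - <<'E'
from h import *
c=snap("wrist");save(c,"d_wrist.png")
W=cloud(c)
for d in robot.outline_of("wedge1","wrist"):
    P=W[d["pixels"]];P=P[~np.isnan(P[:,0])]
    P=P[P[:,2]>0.003]
    if len(P)<300: continue
    A=np.c_[P[:,0],P[:,1],np.ones(len(P))];k=np.linalg.lstsq(A,P[:,2],rcond=None)[0]
    print(d["p"],d["xy"],rect(P),k.round(3))
E
python3 g.py .392 .1055 .005 .112
```

```text
0.67 [511.2, 194.9] [417.  -59.1 177.7 126.6 -62.8] [-0.145  0.1    0.088]
0.59 [282.4, 151.3] [437.3 108.3 140.3  40.    7. ] [-0.198 -0.023  0.107]
t=5.00 pos [0.3907 0.1064 0.0854] yaw 0.1136 F [-0.1  0.6  1.1] w 0.0866
  tx,ty,tz [0.16 0.1  8.04] rx,ry,rz [-0.0005  0.0051  0.0016] q [-0.01  0.45  2.07 -0.    0.63  1.45]
```

View pics/d_wrist.png

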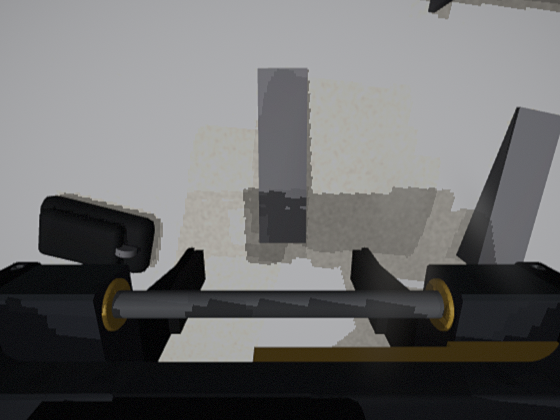

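Request:
{"name": "send_rows", "arguments": {
  "deltas": [
    {"tx": 0.1, "ty": 0.35, "tz": 8, "rx": 0, "ry": 0.005, "rz": -0.008},
    {"tx": 0.1, "ty": 0.35, "tz": 8, "rx": 0, "ry": 0.005, "rz": -0.008},
    {"tx": 0.1, "ty": 0.35, "tz": 8, "rx": 0, "ry": 0.005, "rz": -0.008},
    {"tx": 0.1, "ty": 0.35, "tz": 8, "rx": 0, "ry": 0.005, "rz": -0.008},
    {"tx": 0.1, "ty": 0.35, "tz": 8, "rx": 0, "ry": 0.005, "rz": -0.008}
  ]
}}

```text
time: 5.42
position: [0.3956, 0.1023, 0.0093]
tool_rot: [0.998, 0.06, 0.005, 0.0]
ft_force: [-0.5, 0.4, 0.1]
grip_width: 0.0867
```

Request:
{"name": "send_rows", "arguments": {
  "deltas": [
    {"tx": 0, "ty": 0, "tz": 0, "rx": 0, "ry": 0, "rz": 0},
    {"tx": 0, "ty": 0, "tz": 0, "rx": 0, "ry": 0, "rz": 0},
    {"tx": 0, "ty": 0, "tz": 0, "rx": 0, "ry": 0, "rz": 0},
    {"tx": 0, "ty": 0, "tz": 0, "rx": 0, "ry": 0, "rz": 0},
    {"tx": 0, "ty": 0, "tz": 0, "rx": 0, "ry": 0, "rz": 0}
  ],
  "claw": 2,
  "squeeze": 45
}}

```text
time: 5.83
position: [0.3942, 0.1027, 0.0078]
tool_rot: [0.998, 0.06, 0.004, -0.0]
ft_force: [0.8, 0.4, 0.5]
grip_width: 0.0612
```

Request:
{"name": "send_rows", "arguments": {
  "deltas": [
    {"tx": 0, "ty": 0, "tz": 0, "rx": 0, "ry": 0, "rz": 0},
    {"tx": 0, "ty": 0, "tz": 0, "rx": 0, "ry": 0, "rz": 0},
    {"tx": 0, "ty": 0, "tz": 0, "rx": 0, "ry": 0, "rz": 0},
    {"tx": 0, "ty": 0, "tz": 0, "rx": 0, "ry": 0, "rz": 0},
    {"tx": 0, "ty": 0, "tz": 0, "rx": 0, "ry": 0, "rz": 0}
  ]
}}

```text
time: 6.25
position: [0.3933, 0.1027, 0.0064]
tool_rot: [0.998, 0.06, 0.002, -0.0]
ft_force: [-0.3, -0.7, 0.6]
grip_width: 0.0281
```

```bash
python3 g.py .392 .1055 .008 .04
```

```text
t=6.25 pos [0.3933 0.1027 0.0064] yaw 0.1198 F [-0.3 -0.7  0.6] w 0.0281
  tx,ty,tz [-0.09 -0.29 -0.16] rx,ry,rz [-0.0002 -0.0045  0.0798] q [-0.02  0.64  2.12  0.    0.37  1.43]
```

```bash
python3 - <<'E'
from h import *
c=find("wrist",["wedge1"]);save(c,"e_wrist.png")
c=find("side",["wedge1"]);save(c,"e_side.png",(180,130,380,280),3)
E
python3 g.py .392 .1055 .008 .04
```

```text
wrist wedge1 0.98 [549. 243.] 1459 med [ 0.419  -0.077   0.0076] rect [421.2 -32.7 102.6  51.6 -82.3] z5-95 [0.0005 0.0076 0.0205]
wrist wedge1 0.72 [276. 167.] 14520 med [0.4465 0.1086 0.016 ] rect [440.  109.3 135.7  45.8   9. ] z5-95 [0.0051 0.016  0.0288]
    tip wedge1 0.78 [275.4 177.8]
    tip wedge1 0.72 [ 43.8 272.6]
side wedge1 0.92 [312. 212.] 446 med [ 0.3968 -0.0778  0.0138] rect [259.1  52.8 522.6  97.6 -42.7] z5-95 [-0.0009  0.0138  0.0287]
side wedge1 0.57 [258. 239.] 575 med [0.4109 0.1224 0.0124] rect [437.7 113.6 147.   44.3   7.8] z5-95 [0.0006 0.0124 0.0285]
    tip wedge1 0.82 [252.8 238.6]
    tip wedge1 0.8 [305.7 211.4]
t=6.55 pos [0.3934 0.1027 0.0065] yaw 0.1198 F [ 0.2  0.3 -0.4] w 0.0203
  tx,ty,tz [-0.11 -0.3  -0.15] rx,ry,rz [-0.0002 -0.0048  0.0798] q [-0.02  0.64  2.12  0.    0.37  1.43]
```

View pics/e_wrist.png

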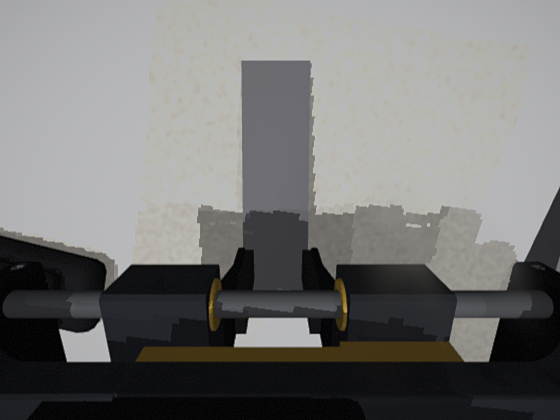

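View pics/e_side.png

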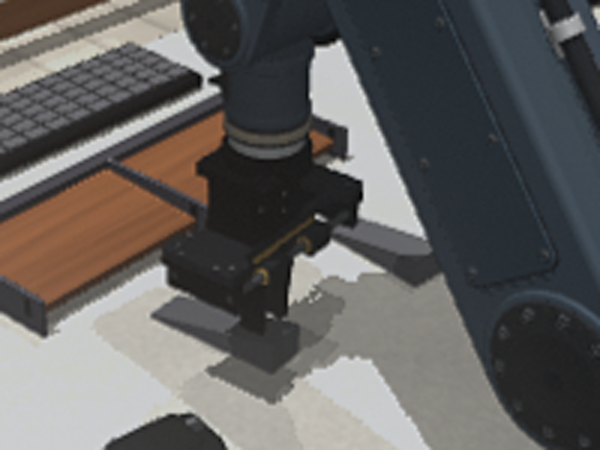

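Run:
```python
from h import *
c=snap("wrist");save(c,"f_wrist.png",(180,150,380,350),4)
print(robot.get_obs()["grip_width"],robot.get_obs()["time"])
c=snap("side");save(c,"f_side.png",(215,190,300,270),7)
print(robot.get_obs()["grip_width"])
W=cloud(c)
```

```text
0.020486256790384624 6.6
0.019972459765567663
```

View pics/f_wrist.png

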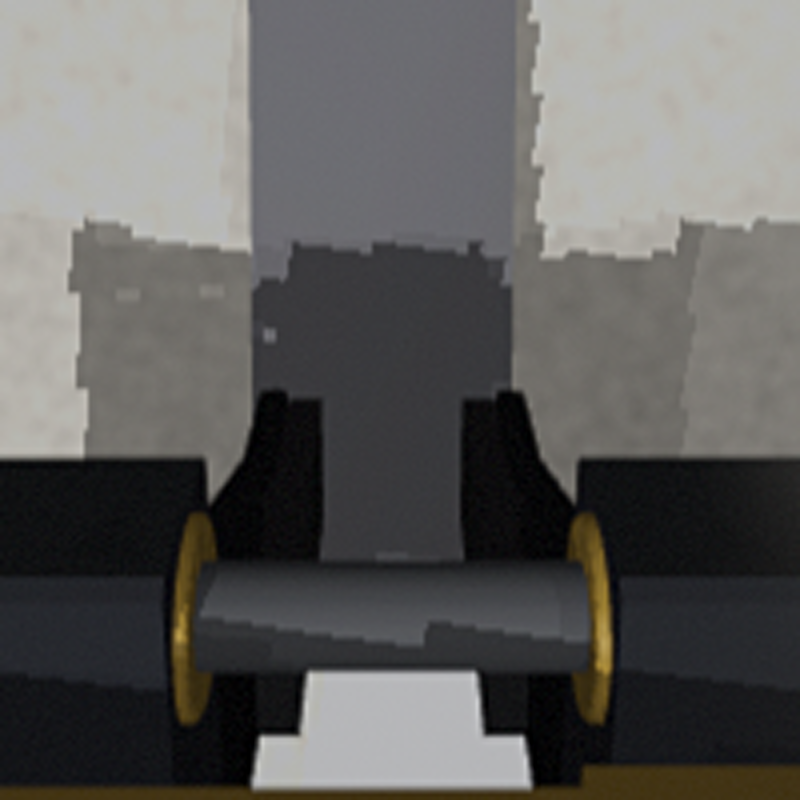

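View pics/f_side.png

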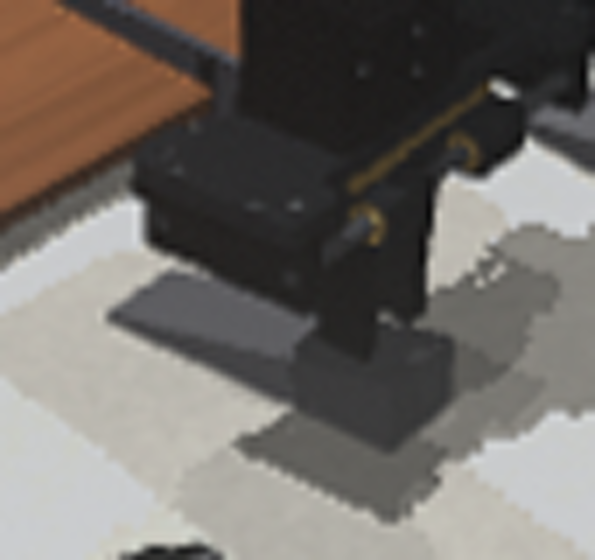

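Run:
```python
from h import *
c=snap("side");W=cloud(c)
for r in range(228,250,2): print(r,[W[r,u].round(3).tolist() for u in (263,266,268)])
print(proj(c,robot.get_obs()["position"]))
c=snap("wrist");print(proj(c,robot.get_obs()["position"]));W=cloud(c)
for r in range(225,300,8): print(r,[W[r,u].round(3).tolist() for u in (251,255,276,300)])
```

```text
228 [[0.387, 0.127, 0.075], [0.381, 0.123, 0.076], [0.379, 0.117, 0.074]]
230 [[0.391, 0.124, 0.065], [0.379, 0.124, 0.071], [0.381, 0.115, 0.065]]
232 [[0.387, 0.128, 0.063], [0.38, 0.124, 0.064], [0.381, 0.115, 0.059]]
234 [[0.391, 0.124, 0.052], [0.379, 0.125, 0.059], [0.383, 0.113, 0.05]]
236 [[0.391, 0.124, 0.046], [0.38, 0.123, 0.051], [0.381, 0.115, 0.046]]
238 [[0.393, 0.121, 0.037], [0.38, 0.124, 0.045], [0.384, 0.112, 0.037]]
240 [[0.398, 0.116, 0.025], [0.38, 0.124, 0.039], [0.384, 0.112, 0.03]]
242 [[0.393, 0.121, 0.024], [0.387, 0.116, 0.024], [0.38, 0.115, 0.027]]
244 [[0.39, 0.125, 0.021], [0.376, 0.128, 0.03], [0.37, 0.126, 0.032]]
246 [[0.387, 0.128, 0.018], [0.381, 0.122, 0.017], [0.375, 0.121, 0.02]]
248 [[0.387, 0.127, 0.011], [0.379, 0.125, 0.014], [0.37, 0.126, 0.019]]
[[267.69810311 244.22277034]]
[[275.65762651 244.30430406]]
225 [[0.411, 0.12, 0.022], [0.411, 0.117, 0.023], [0.413, 0.105, 0.023], [0.414, 0.09, 0.022]]
233 [[0.406, 0.119, 0.024], [0.407, 0.117, 0.025], [0.408, 0.104, 0.024], [0.41, 0.09, 0.024]]
241 [[0.401, 0.119, 0.025], [0.402, 0.116, 0.025], [0.403, 0.104, 0.025], [0.405, 0.089, 0.025]]
249 [[0.402, 0.118, 0.038], [0.401, 0.115, 0.035], [0.398, 0.103, 0.026], [0.403, 0.089, 0.033]]
257 [[0.4, 0.117, 0.046], [0.401, 0.115, 0.046], [0.394, 0.102, 0.027], [0.403, 0.09, 0.044]]
265 [[0.401, 0.116, 0.055], [0.4, 0.114, 0.054], [0.388, 0.102, 0.027], [0.403, 0.091, 0.055]]
273 [[0.4, 0.115, 0.064], [0.401, 0.113, 0.064], [0.384, 0.101, 0.029], [0.404, 0.091, 0.064]]
281 [[0.4, 0.115, 0.071], [0.401, 0.113, 0.072], [0.379, 0.101, 0.03], [0.404, 0.092, 0.072]]
289 [[0.4, 0.114, 0.078], [0.4, 0.112, 0.077], [0.373, 0.1, 0.03], [0.403, 0.092, 0.078]]
297 [[0.423, 0.113, 0.12], [0.424, 0.112, 0.121], [0.424, 0.105, 0.12], [0.425, 0.099, 0.121]]
```

Request:
{"name": "send_rows", "arguments": {
  "deltas": [
    {"tx": 0, "ty": 0, "tz": -4, "rx": 0, "ry": 0, "rz": 0},
    {"tx": 0, "ty": 0, "tz": -8, "rx": 0, "ry": 0, "rz": 0},
    {"tx": 0, "ty": 0, "tz": -8, "rx": 0, "ry": 0, "rz": 0},
    {"tx": 0, "ty": 0, "tz": -8, "rx": 0, "ry": 0, "rz": 0}
  ],
  "claw": 4
}}

```text
time: 7.08
position: [0.3947, 0.1027, 0.0883]
tool_rot: [0.998, 0.06, 0.005, 0.0]
ft_force: [0.3, -0.1, -0.3]
grip_width: 0.0367
```

Run:
```python
from h import *
for n in ("side","wrist"):
    c=snap(n);o=robot.get_obs();p=o["position"];R=Rot.from_quat(o["tool_rot"]).as_matrix()
    im=c["color"][:,:,::-1].copy()
    for k,(y,z) in enumerate([(0.02,0),(-0.02,0),(.02,-.019),(-.02,-.019)]):
        u=proj(c,p+R@np.array([0.0095,y,z]))[0];print(n,u.round(1));cv2.circle(im,tuple(int(round(a)) for a in u),1,(0,0,255) if k<2 else (0,255,0),-1)
    im=im[120:280,190:350] if n=="side" else im[130:330,160:400]
    cv2.imwrite(f"pics/g_{n}.png",cv2.resize(im,None,fx=3.3,fy=3.0,interpolation=cv2.INTER_NEAREST))
    W=cloud(c)
    if n=="wrist":
        for r in range(225,300,8): print(r,[((W[r,u]-p)@R).round(3).tolist() for u in (235,240,245,310,315)])
    print(o["grip_width"],p)
```

```text
side [269.6 214.6]
side [260.3 221.4]
side [269.7 208.5]
side [260.3 215.2]
0.03804145641624641 [0.39345037 0.10266287 0.08723162]
wrist [305.2 232. ]
wrist [245.9 232. ]
wrist [307.9 242.8]
wrist [242.8 242.8]
225 [[-0.015, -0.04, 0.087], [-0.016, -0.035, 0.087], [-0.015, -0.03, 0.086], [-0.015, 0.033, 0.087], [-0.016, 0.038, 0.087]]
233 [[-0.024, -0.04, 0.087], [-0.024, -0.035, 0.086], [-0.024, -0.031, 0.086], [-0.024, 0.033, 0.087], [-0.024, 0.038, 0.088]]
241 [[-0.032, -0.041, 0.086], [-0.032, -0.036, 0.086], [-0.032, -0.031, 0.087], [-0.032, 0.033, 0.086], [-0.032, 0.039, 0.087]]
249 [[0.011, -0.023, -0.033], [0.01, -0.021, -0.029], [-0.04, -0.031, 0.086], [-0.041, 0.034, 0.087], [0.01, 0.023, -0.029]]
257 [[0.01, -0.022, -0.04], [0.009, -0.019, -0.039], [0.005, -0.018, -0.029], [0.005, 0.02, -0.031], [0.01, 0.022, -0.04]]
265 [[0.01, -0.021, -0.05], [0.009, -0.018, -0.049], [0.0, -0.018, -0.03], [0.001, 0.02, -0.032], [0.009, 0.021, -0.049]]
273 [[0.01, -0.02, -0.058], [0.007, -0.018, -0.053], [-0.004, -0.018, -0.033], [-0.004, 0.02, -0.033], [0.007, 0.02, -0.053]]
281 [[0.009, -0.019, -0.065], [0.003, -0.018, -0.053], [-0.009, -0.018, -0.034], [-0.009, 0.02, -0.033], [0.003, 0.02, -0.054]]
289 [[0.009, -0.018, -0.072], [-0.002, -0.018, -0.053], [-0.086, -0.033, 0.087], [-0.086, 0.035, 0.086], [-0.002, 0.021, -0.054]]
297 [[0.032, -0.011, -0.114], [0.032, -0.01, -0.114], [0.032, -0.008, -0.114], [0.032, 0.011, -0.114], [0.032, 0.012, -0.114]]
0.03875913292792036 [0.39262544 0.10263665 0.08653622]
```

View pics/g_side.png

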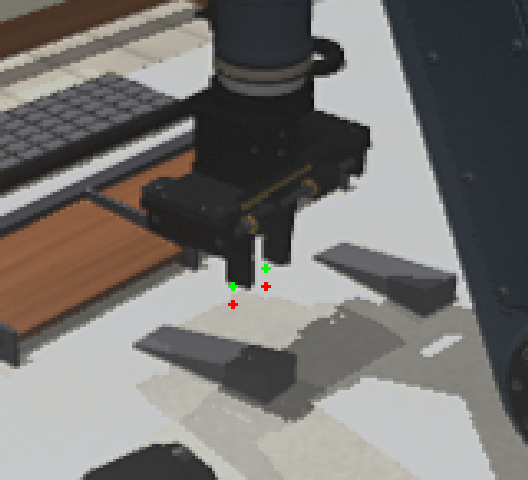

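View pics/g_wrist.png

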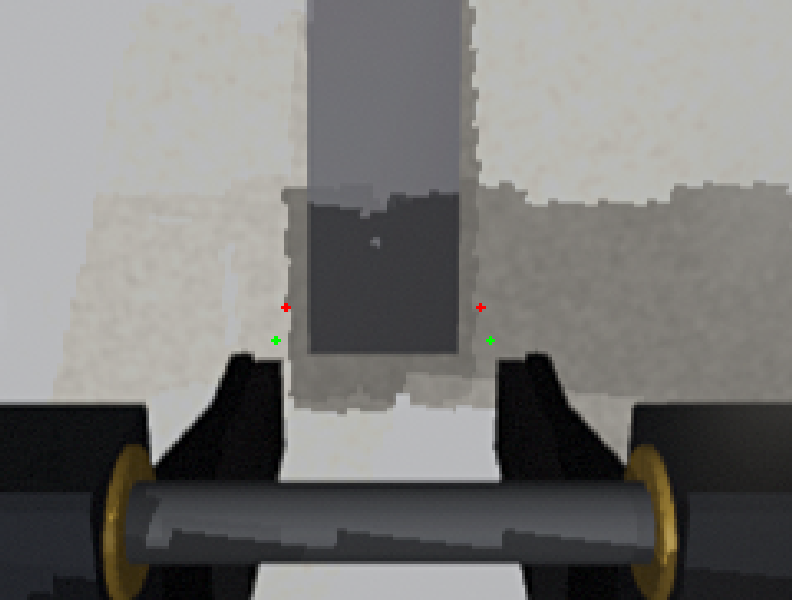

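Request:
{"name": "send_rows", "arguments": {
  "deltas": [
    {"tx": 0, "ty": 0, "tz": 0, "rx": 0, "ry": 0, "rz": 0},
    {"tx": 0, "ty": 0, "tz": 0, "rx": 0, "ry": 0, "rz": 0},
    {"tx": 0, "ty": 0, "tz": 0, "rx": 0, "ry": 0, "rz": 0},
    {"tx": 0, "ty": 0, "tz": 0, "rx": 0, "ry": 0, "rz": 0},
    {"tx": 0, "ty": 0, "tz": 0, "rx": 0, "ry": 0, "rz": 0}
  ],
  "claw": 8.7
}}

```text
time: 7.6
position: [0.3927, 0.1026, 0.0861]
tool_rot: [0.998, 0.06, 0.002, -0.0]
ft_force: [-0.7, -0.8, 0.0]
grip_width: 0.0654
```

Request:
{"name": "send_rows", "arguments": {
  "deltas": [
    {"tx": 0, "ty": 0, "tz": 4, "rx": 0, "ry": 0, "rz": 0},
    {"tx": 0, "ty": 0, "tz": 8, "rx": 0, "ry": 0, "rz": 0},
    {"tx": 0, "ty": 0, "tz": 8, "rx": 0, "ry": 0, "rz": 0},
    {"tx": 0, "ty": 0, "tz": 9, "rx": 0, "ry": 0, "rz": 0},
    {"tx": 0, "ty": 0, "tz": 9, "rx": 0, "ry": 0, "rz": 0}
  ]
}}

```text
time: 8.02
position: [0.3924, 0.1027, -0.0041]
tool_rot: [0.998, 0.06, 0.001, -0.0]
ft_force: [0.1, 0.2, 0.3]
grip_width: 0.0863
```

```bash
python3 - <<'E'
from h import *
c=snap("side");save(c,"h_side.png",(190,150,350,280),4)
E
python3 g.py .3926 .1028 -.018 .121
```

```text
t=8.07 pos [ 0.3932  0.1027 -0.0029] yaw 0.1198 F [ 0.1 -0.5 -0.2] w 0.0866
  tx,ty,tz [-0.07 -0.02  1.51] rx,ry,rz [-0.0001 -0.004  -0.0012] q [-0.02  0.66  2.13  0.    0.35  1.43]
```

View pics/h_side.png

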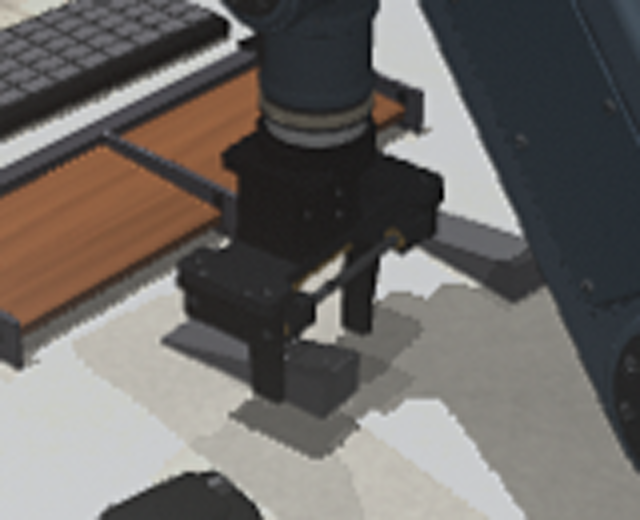

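Request:
{"name": "send_rows", "arguments": {
  "deltas": [
    {"tx": 0, "ty": 0, "tz": 0.6, "rx": 0, "ry": 0, "rz": 0},
    {"tx": 0, "ty": 0, "tz": 1.2, "rx": 0, "ry": 0, "rz": 0},
    {"tx": 0, "ty": 0, "tz": 1.2, "rx": 0, "ry": 0, "rz": 0}
  ]
}}

```text
time: 8.32
position: [0.3944, 0.1027, -0.0146]
tool_rot: [0.998, 0.06, 0.004, -0.0]
ft_force: [0.3, -0.6, 0.3]
grip_width: 0.0871
```

Request:
{"name": "send_rows", "arguments": {
  "deltas": [
    {"tx": 0, "ty": 0, "tz": 0, "rx": 0, "ry": 0, "rz": 0},
    {"tx": 0, "ty": 0, "tz": 0, "rx": 0, "ry": 0, "rz": 0},
    {"tx": 0, "ty": 0, "tz": 0, "rx": 0, "ry": 0, "rz": 0},
    {"tx": 0, "ty": 0, "tz": 0, "rx": 0, "ry": 0, "rz": 0},
    {"tx": 0, "ty": 0, "tz": 0, "rx": 0, "ry": 0, "rz": 0}
  ],
  "claw": 2,
  "squeeze": 50
}}

```text
time: 8.73
position: [0.3936, 0.1027, -0.0152]
tool_rot: [0.998, 0.06, 0.003, -0.0]
ft_force: [-0.3, -1.0, 1.0]
grip_width: 0.0613
```

Request:
{"name": "send_rows", "arguments": {
  "deltas": [
    {"tx": 0, "ty": 0, "tz": 0, "rx": 0, "ry": 0, "rz": 0},
    {"tx": 0, "ty": 0, "tz": 0, "rx": 0, "ry": 0, "rz": 0},
    {"tx": 0, "ty": 0, "tz": 0, "rx": 0, "ry": 0, "rz": 0},
    {"tx": 0, "ty": 0, "tz": 0, "rx": 0, "ry": 0, "rz": 0},
    {"tx": 0, "ty": 0, "tz": 0, "rx": 0, "ry": 0, "rz": 0}
  ]
}}

```text
time: 9.15
position: [0.3935, 0.1027, -0.0154]
tool_rot: [0.998, 0.06, 0.002, -0.0]
ft_force: [0.6, -0.2, -0.1]
grip_width: 0.0394
```

```bash
python3 - <<'E'
from h import *
c=snap("wrist");save(c,"i_wrist.png")
W=cloud(c)
for d in robot.outline_of("wedge1","wrist"):
    P=W[d["pixels"]];P=P[~np.isnan(P[:,0])];P=P[P[:,2]>0.003]
    if len(P)>300:print(d["p"],d["xy"],rect(P))
c=snap("side");save(c,"i_side.png",(190,150,350,280),4)
E
python3 g.py .3926 .1028 -.018 .04
```

```text
0.9 [277.8, 167.5] [437.1 107.2 141.1  40.2   7.6]
t=9.30 pos [ 0.3935  0.1027 -0.0154] yaw 0.1197 F [-0.3 -0.3 -0.2] w 0.0394
  tx,ty,tz [-0.09 -0.02  0.26] rx,ry,rz [-0.0002 -0.0048  0.0797] q [-0.02  0.69  2.13  0.    0.31  1.43]
```

View pics/i_side.png

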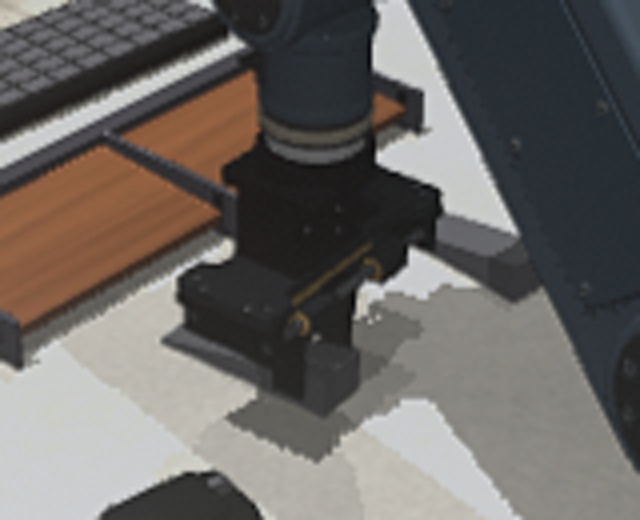

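View pics/i_wrist.png

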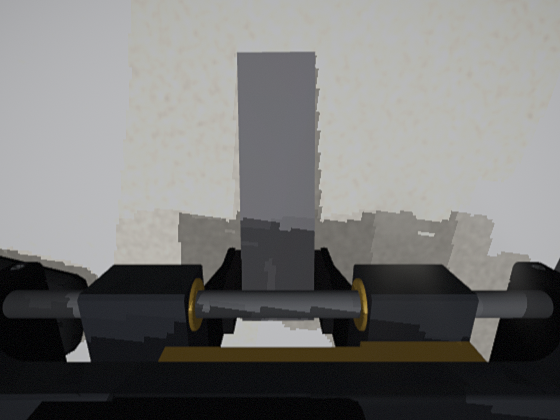

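```bash
python3 g.py .431 .1097 -.0154 .0414
```

```text
t=9.30 pos [ 0.3935  0.1027 -0.0154] yaw 0.1197 F [-0.3 -0.3 -0.2] w 0.0394
  tx,ty,tz [ 3.81 -0.25  0.02] rx,ry,rz [-0.0002 -0.0048  0.0783] q [-0.02  0.69  2.13  0.    0.31  1.43]
```

Request:
{"name": "send_rows", "arguments": {
  "deltas": [
    {"tx": 1, "ty": -0.06, "tz": 0, "rx": 0, "ry": 0, "rz": 0.02},
    {"tx": 2, "ty": -0.12, "tz": 0, "rx": 0, "ry": 0, "rz": 0.04},
    {"tx": 3, "ty": -0.2, "tz": 0, "rx": 0, "ry": 0, "rz": 0.06},
    {"tx": 3.8, "ty": -0.25, "tz": 0, "rx": 0, "ry": 0, "rz": 0.078},
    {"tx": 3.8, "ty": -0.25, "tz": 0, "rx": 0, "ry": 0, "rz": 0.078}
  ]
}}

```text
time: 9.72
position: [0.4338, 0.1098, -0.0152]
tool_rot: [1.0, 0.021, 0.004, -0.0]
ft_force: [-0.1, -0.1, -1.2]
grip_width: 0.0394
```

```bash
python3 - <<'E'
from h import *
c=snap("wrist");save(c,"j_wrist.png")
W=cloud(c)
for l in ["wedge1","deckL_edge"]:
  for d in robot.outline_of(l,"wrist"):
    P=W[d["pixels"]];P=P[~np.isnan(P[:,0])];P=P[P[:,2]>0.003]
    if len(P)>300:print(l,d["p"],d["xy"],rect(P),P[:,0].min(),np.percentile(P[:,0],1))
  for d in robot.tip_of(l,"wrist"): 
    u,v=np.round(d["xy"]).astype(int);print(d, ray(c,d["xy"],.014) if l!="wedge1" else "")
E
python3 g.py .491 .1122 -.0154 .0414
```

```text
wedge1 0.95 [278.0, 169.5] [477.7 110.7 141.1  40.1   3. ] 0.40647862818018315 0.42574608077548104
{'xy': [277.4, 184.3], 'p': 0.71} 
deckL_edge 0.61 [270.4, 2.5] [564.  118.2 204.6   3.7 -88.3] 0.5594461018677266 0.5598437653720876
{'xy': [273.4, 7.3], 'p': 0.8} [0.56430378 0.11585563 0.014     ]
t=9.97 pos [ 0.4299  0.1097 -0.0153] yaw 0.042 F [0.2 0.5 0.2] w 0.0394
  tx,ty,tz [6.12 0.01 0.03] rx,ry,rz [-0.0004 -0.0034  0.0006] q [-0.    0.7   2.04  0.    0.4   1.52]
```

View pics/j_wrist.png

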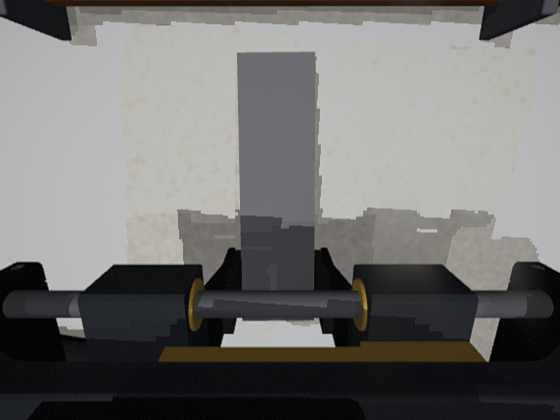

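Request:
{"name": "send_rows", "arguments": {
  "deltas": [
    {"tx": 1.5, "ty": 0, "tz": 0, "rx": 0, "ry": 0, "rz": 0},
    {"tx": 3, "ty": 0, "tz": 0, "rx": 0, "ry": 0, "rz": 0},
    {"tx": 4.5, "ty": 0, "tz": 0, "rx": 0, "ry": 0, "rz": 0},
    {"tx": 6, "ty": 0, "tz": 0, "rx": 0, "ry": 0, "rz": 0},
    {"tx": 6, "ty": 0, "tz": 0, "rx": 0, "ry": 0, "rz": 0}
  ]
}}

```text
time: 10.38
position: [0.4948, 0.1121, -0.0147]
tool_rot: [1.0, 0.021, 0.005, -0.0]
ft_force: [-0.2, -0.7, -0.8]
grip_width: 0.0395
```

Request:
{"name": "send_rows", "arguments": {
  "deltas": [
    {"tx": 0.6, "ty": 0, "tz": 0, "rx": 0, "ry": 0, "rz": 0},
    {"tx": 1.2, "ty": 0, "tz": 0, "rx": 0, "ry": 0, "rz": 0},
    {"tx": 1.8, "ty": 0, "tz": 0, "rx": 0, "ry": 0, "rz": 0},
    {"tx": 2.4, "ty": 0, "tz": 0, "rx": 0, "ry": 0, "rz": 0},
    {"tx": 2.4, "ty": 0, "tz": 0, "rx": 0, "ry": 0, "rz": 0}
  ]
}}

```text
time: 10.8
position: [0.5146, 0.1133, -0.0151]
tool_rot: [1.0, 0.021, 0.002, -0.0]
ft_force: [-2.0, -0.1, -2.4]
grip_width: 0.0395
```

```bash
python3 - <<'E'
from h import *
c=snap("side");save(c,"k_side.png",(140,120,330,270),4)
c=snap("wrist");save(c,"k_wrist.png")
W=cloud(c)
for d in robot.outline_of("deckL_edge","wrist")[:1]:
    P=W[d["pixels"]];P=P[~np.isnan(P[:,0])];print(d["p"],np.percentile(P[:,2],[5,50,95]),rect(P))
E
python3 g.py .54 .114 -.0154 .0414
```

```text
0.74 [0.0286541  0.03055067 0.03234077] [601.  116.8 212.7  86.5 -87.5]
t=10.95 pos [ 0.5147  0.1133 -0.015 ] yaw 0.0419 F [-1.7  0.1 -2.4] w 0.0395
  tx,ty,tz [2.53 0.04 0.05] rx,ry,rz [-0.0004 -0.0046  0.0005] q [0.   0.74 1.83 0.   0.57 1.53]
```

View pics/k_side.png

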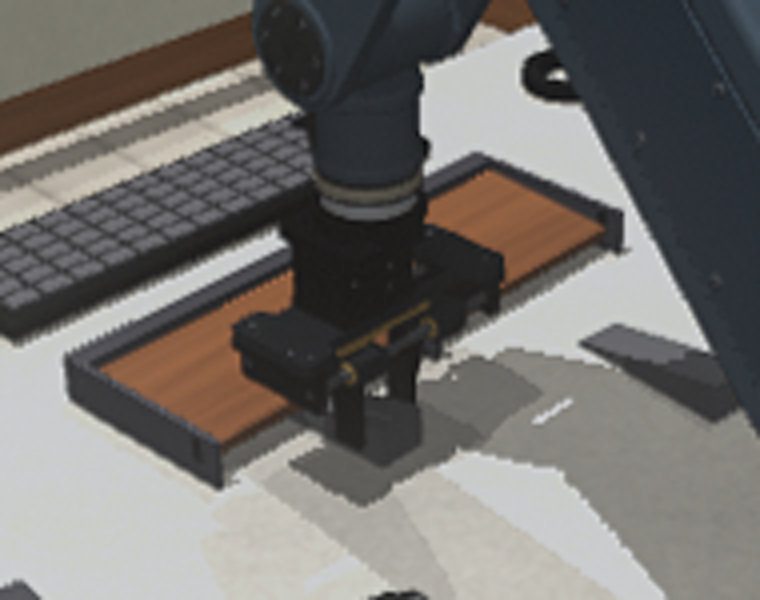

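View pics/k_wrist.png

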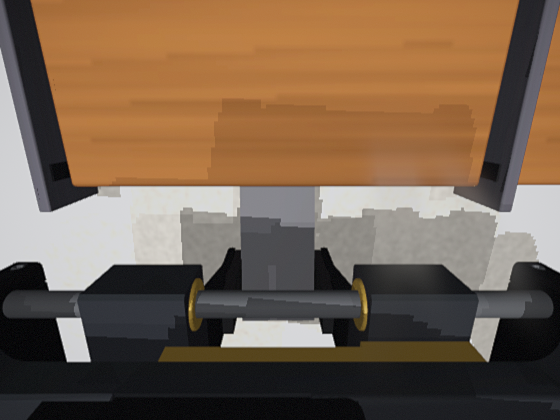

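Request:
{"name": "send_rows", "arguments": {
  "deltas": [
    {"tx": 0.5, "ty": 0, "tz": 0, "rx": 0, "ry": 0, "rz": 0},
    {"tx": 1.0, "ty": 0, "tz": 0, "rx": 0, "ry": 0, "rz": 0},
    {"tx": 1.5, "ty": 0, "tz": 0, "rx": 0, "ry": 0, "rz": 0},
    {"tx": 2.0, "ty": 0, "tz": 0, "rx": 0, "ry": 0, "rz": 0},
    {"tx": 2.0, "ty": 0, "tz": 0, "rx": 0, "ry": 0, "rz": 0}
  ]
}}

```text
time: 11.37
position: [0.5373, 0.1141, -0.0147]
tool_rot: [1.0, 0.021, 0.004, -0.0]
ft_force: [0.0, -0.1, -5.4]
grip_width: 0.0395
```

Request:
{"name": "send_rows", "arguments": {
  "deltas": [
    {"tx": 0.15, "ty": 0, "tz": 0, "rx": 0, "ry": 0, "rz": 0},
    {"tx": 0.3, "ty": 0, "tz": 0, "rx": 0, "ry": 0, "rz": 0},
    {"tx": 0.3, "ty": 0, "tz": 0, "rx": 0, "ry": 0, "rz": 0}
  ]
}}

```text
time: 11.62
position: [0.5381, 0.1141, -0.0148]
tool_rot: [1.0, 0.021, 0.003, -0.0]
ft_force: [-1.5, -0.1, -4.7]
grip_width: 0.0395
```

Request:
{"name": "send_rows", "arguments": {
  "deltas": [
    {"tx": 0.2, "ty": 0, "tz": 0, "rx": 0, "ry": 0, "rz": 0},
    {"tx": 0.4, "ty": 0, "tz": 0, "rx": 0, "ry": 0, "rz": 0},
    {"tx": 0.4, "ty": 0, "tz": 0, "rx": 0, "ry": 0, "rz": 0}
  ]
}}

```text
time: 11.87
position: [0.5397, 0.1144, -0.0152]
tool_rot: [1.0, 0.021, 0.0, -0.0]
ft_force: [-4.7, -0.8, -4.7]
grip_width: 0.0389
```

```bash
python3 - <<'E'
from h import *
c=snap("wrist");save(c,"l_wrist.png")
W=cloud(c)
for d in robot.outline_of("deckL_edge","wrist")[:1]:
    P=W[d["pixels"]];P=P[~np.isnan(P[:,0])];print(d["p"],np.percentile(P[:,2],[5,50,95]),rect(P));A=np.c_[P[:,0]-.6,P[:,1]-.115,np.ones(len(P))];print(np.linalg.lstsq(A,P[:,2],rcond=None)[0])
E
python3 g.py .54 .114 -.0154 .0414
```

```text
0.73 [0.03284478 0.03392404 0.03502311] [610.6 117.6 212.1 114.4 -88. ]
[0.00097566 0.0010503  0.03390033]
t=11.97 pos [ 0.5397  0.1144 -0.0151] yaw 0.042 F [-5.1  0.3 -4.6] w 0.0397
  tx,ty,tz [0.02 0.04 0.03] rx,ry,rz [-0.0005 -0.0007  0.0006] q [0.01 0.75 1.76 0.   0.63 1.53]
```

Request:
{"name": "send_rows", "arguments": {
  "deltas": [
    {"tx": 0.1, "ty": 0, "tz": 0, "rx": 0, "ry": 0, "rz": 0},
    {"tx": 0.2, "ty": 0, "tz": 0, "rx": 0, "ry": 0, "rz": 0},
    {"tx": 0.3, "ty": 0, "tz": 0, "rx": 0, "ry": 0, "rz": 0},
    {"tx": 0.3, "ty": 0, "tz": 0, "rx": 0, "ry": 0, "rz": 0}
  ]
}}

```text
time: 12.3
position: [0.5405, 0.1145, -0.0154]
tool_rot: [1.0, 0.021, -0.002, -0.0]
ft_force: [-8.9, -1.1, -3.0]
grip_width: 0.0395
```

Request:
{"name": "send_rows", "arguments": {
  "deltas": [
    {"tx": 0.1, "ty": 0, "tz": 0, "rx": 0, "ry": 0, "rz": 0},
    {"tx": 0.2, "ty": 0, "tz": 0, "rx": 0, "ry": 0, "rz": 0},
    {"tx": 0.3, "ty": 0, "tz": 0, "rx": 0, "ry": 0, "rz": 0},
    {"tx": 0.3, "ty": 0, "tz": 0, "rx": 0, "ry": 0, "rz": 0}
  ]
}}

```text
time: 12.63
position: [0.5404, 0.1145, -0.0154]
tool_rot: [1.0, 0.021, -0.005, -0.0]
ft_force: [-13.3, -1.4, 0.9]
grip_width: 0.0398
```

Request:
{"name": "send_rows", "arguments": {
  "deltas": [
    {"tx": 0.2, "ty": 0, "tz": 0, "rx": 0, "ry": 0, "rz": 0},
    {"tx": 0.4, "ty": 0, "tz": 0, "rx": 0, "ry": 0, "rz": 0},
    {"tx": 0.5, "ty": 0, "tz": 0, "rx": 0, "ry": 0, "rz": 0},
    {"tx": 0.5, "ty": 0, "tz": 0, "rx": 0, "ry": 0, "rz": 0}
  ]
}}

```text
time: 12.97
position: [0.5404, 0.1146, -0.0154]
tool_rot: [1.0, 0.022, -0.01, 0.0]
ft_force: [-18.6, -2.1, 7.2]
grip_width: 0.0393
```

Request:
{"name": "send_rows", "arguments": {
  "deltas": [
    {"tx": 0.15, "ty": 0, "tz": 0, "rx": 0, "ry": 0, "rz": 0},
    {"tx": 0.3, "ty": 0, "tz": 0, "rx": 0, "ry": 0, "rz": 0},
    {"tx": 0.3, "ty": 0, "tz": 0, "rx": 0, "ry": 0, "rz": 0},
    {"tx": 0.3, "ty": 0, "tz": 0, "rx": 0, "ry": 0, "rz": 0}
  ]
}}

```text
time: 13.3
position: [0.5405, 0.1146, -0.0155]
tool_rot: [1.0, 0.022, -0.012, 0.0]
ft_force: [-22.0, -4.1, 9.8]
grip_width: 0.0396
```

Request:
{"name": "send_rows", "arguments": {
  "deltas": [
    {"tx": -0.4, "ty": 0, "tz": 0, "rx": 0, "ry": 0, "rz": 0},
    {"tx": -0.8, "ty": 0, "tz": 0, "rx": 0, "ry": 0, "rz": 0},
    {"tx": -1.1, "ty": 0, "tz": 0, "rx": 0, "ry": 0, "rz": 0},
    {"tx": -1.1, "ty": 0, "tz": 0, "rx": 0, "ry": 0, "rz": 0}
  ]
}}

```text
time: 13.63
position: [0.5411, 0.1147, -0.0154]
tool_rot: [1.0, 0.021, -0.001, -0.0]
ft_force: [-6.1, -0.6, -5.7]
grip_width: 0.0394
```

Request:
{"name": "send_rows", "arguments": {
  "deltas": [
    {"tx": 0, "ty": 0, "tz": 0, "rx": 0, "ry": 0, "rz": 0},
    {"tx": 0, "ty": 0, "tz": 0, "rx": 0, "ry": 0, "rz": 0},
    {"tx": 0, "ty": 0, "tz": 0, "rx": 0, "ry": 0, "rz": 0},
    {"tx": 0, "ty": 0, "tz": 0, "rx": 0, "ry": 0, "rz": 0},
    {"tx": 0, "ty": 0, "tz": 0, "rx": 0, "ry": 0, "rz": 0}
  ],
  "claw": 8.7
}}

```text
time: 14.05
position: [0.5469, 0.1144, -0.0139]
tool_rot: [1.0, 0.021, 0.004, -0.0]
ft_force: [-0.4, 0.6, -0.0]
grip_width: 0.0652
```

```bash
python3 g.py .54 .114 .1 .0414
```

```text
t=14.05 pos [ 0.5469  0.1144 -0.0139] yaw 0.0416 F [-0.4  0.6 -0. ] w 0.0652
  tx,ty,tz [-5.900e-01  1.000e-02 -1.139e+01] rx,ry,rz [-0.0002 -0.0088  0.0002] q [0.01 0.76 1.75 0.   0.63 1.53]
```

Now rise and swing over toward the right wedge, checking the left.

Request:
{"name": "send_rows", "arguments": {
  "deltas": [
    {"tx": 0, "ty": 0, "tz": -3, "rx": 0, "ry": 0, "rz": 0},
    {"tx": -1, "ty": 0, "tz": -7, "rx": 0, "ry": 0, "rz": 0},
    {"tx": -5, "ty": 0, "tz": -10, "rx": 0, "ry": 0, "rz": 0},
    {"tx": -9, "ty": 0, "tz": -14, "rx": 0, "ry": 0, "rz": 0},
    {"tx": -12, "ty": 3, "tz": -16, "rx": 0, "ry": 0, "rz": 0}
  ]
}}

```text
time: 14.47
position: [0.442, 0.0926, 0.1334]
tool_rot: [1.0, 0.022, 0.004, -0.001]
ft_force: [0.5, -0.7, 0.7]
grip_width: 0.086
```

```bash
python3 - <<'E'
from h import *
c=snap("wrist");save(c,"m_wrist.png")
W=cloud(c)
for d in robot.outline_of("deckL_edge","wrist")[:3]:
    P=W[d["pixels"]];P=P[~np.isnan(P[:,0])];print(d["p"],d["xy"],np.percentile(P[:,2],[5,50,95]));A=np.c_[P[:,0]-.6,P[:,1]-.115,np.ones(len(P))];print(np.linalg.lstsq(A,P[:,2],rcond=None)[0])
c=find("wrist",["wedge1"])
E
python3 g.py .384 -.094 .07 -.075
```

```text
0.94 [256.6, 38.0] [0.0324317  0.03392546 0.0352309 ]
[0.01970684 0.00299007 0.03392476]
0.59 [259.2, 96.6] [0.02257139 0.02695377 0.0315581 ]
[-0.19682172 -0.00903671  0.01525114]
wrist wedge1 0.8 [448. 213.] 5327 med [ 0.435  -0.0933  0.014 ] rect [ 428.8 -106.4  140.9   60.2   -4. ] z5-95 [0.0031 0.014  0.0259]
wrist wedge1 0.69 [545. 262.] 140 med [ 0.3809 -0.2171  0.0125] rect [ 378.4 -204.    41.7    2.2  -80.1] z5-95 [0.0013 0.0125 0.0292]
wrist wedge1 0.66 [257.  96.] 2449 med [0.5413 0.1138 0.0268] rect [540.5 115.9  51.9  45.6   2.4] z5-95 [0.0221 0.0268 0.0315]
    tip wedge1 0.7 [440.9 214.6]
    tip wedge1 0.54 [256.7  69.8]
t=14.72 pos [0.4441 0.0911 0.132 ] yaw 0.0411 F [ 0.4 -0.5  0.2] w 0.0869
  tx,ty,tz [-6.82 18.25  6.14] rx,ry,rz [-0.0007 -0.0085  0.1161] q [-0.05  0.4   1.92  0.    0.81  1.48]
```

View pics/m_wrist.png

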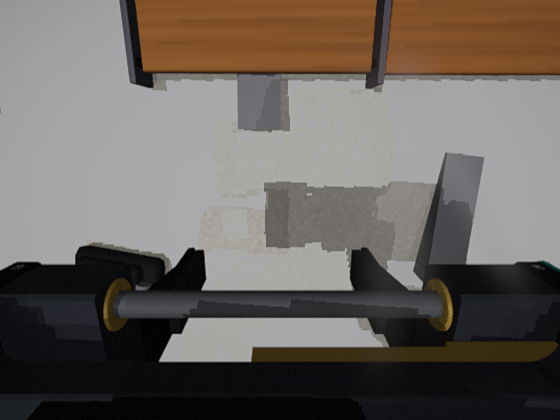

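Request:
{"name": "send_rows", "arguments": {
  "deltas": [
    {"tx": -6.8, "ty": 18.2, "tz": 5, "rx": 0, "ry": -0.008, "rz": 0.114},
    {"tx": -6.8, "ty": 18.2, "tz": 5, "rx": 0, "ry": -0.008, "rz": 0.114},
    {"tx": -6.8, "ty": 18.2, "tz": 5, "rx": 0, "ry": -0.008, "rz": 0.114},
    {"tx": -6.8, "ty": 18.2, "tz": 5, "rx": 0, "ry": -0.008, "rz": 0.114},
    {"tx": -6.8, "ty": 18.2, "tz": 5, "rx": 0, "ry": -0.008, "rz": 0.114}
  ]
}}

```text
time: 15.13
position: [0.383, -0.0959, 0.0795]
tool_rot: [0.999, -0.036, -0.001, -0.0]
ft_force: [0.3, -0.1, -0.1]
grip_width: 0.087
```

Request:
{"name": "send_rows", "arguments": {
  "deltas": [
    {"tx": 0, "ty": 0, "tz": 0, "rx": 0, "ry": 0, "rz": 0},
    {"tx": 0, "ty": 0, "tz": 0, "rx": 0, "ry": 0, "rz": 0}
  ]
}}

```text
time: 15.3
position: [0.3829, -0.0954, 0.0797]
tool_rot: [0.999, -0.039, -0.002, -0.001]
ft_force: [0.2, 0.3, 0.1]
grip_width: 0.0867
```

```bash
python3 - <<'E'
from h import *
c=snap("wrist");save(c,"n_wrist.png")
W=cloud(c)
for d in robot.outline_of("wedge1","wrist"):
    P=W[d["pixels"]];P=P[~np.isnan(P[:,0])];P=P[P[:,2]>0.003]
    if len(P)>300:
        A=np.c_[P[:,0],P[:,1],np.ones(len(P))];print(d["p"],d["xy"],rect(P),np.linalg.lstsq(A,P[:,2],rcond=None)[0])
E
python3 g.py .384 -.094 -.015 -.075
```

```text
0.92 [405.9, 237.4] [ 364.9 -201.   140.8   56.3   30.6] [ 0.11952923  0.06392373 -0.00518847]
0.67 [12.0, 45.9] [535.5  95.4  55.8  24.6 -25. ] [-0.22131271 -0.60951229  0.18929901]
0.62 [273.6, 162.9] [428.7 -97.4 140.1  39.8  -4. ] [-0.19881838  0.01661609  0.10477329]
t=15.40 pos [ 0.3829 -0.0933  0.0804] yaw -0.0724 F [0.2 0.3 0.3] w 0.0869
  tx,ty,tz [0.15 0.08 9.54] rx,ry,rz [-0.0011  0.0037  0.0026] q [-0.52  0.45  2.1  -0.    0.59  1.12]
```

View pics/n_wrist.png

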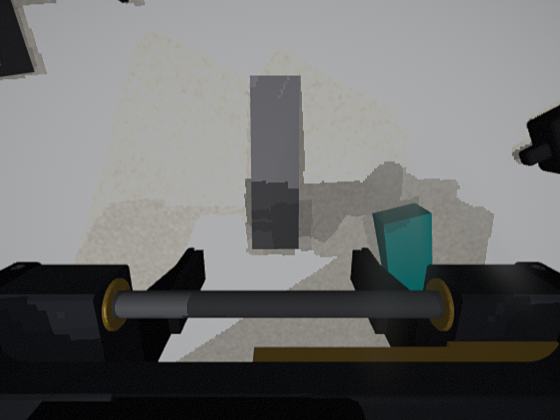

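Request:
{"name": "send_rows", "arguments": {
  "deltas": [
    {"tx": 0.1, "ty": 0.1, "tz": 4, "rx": 0, "ry": 0, "rz": 0},
    {"tx": 0.1, "ty": 0.1, "tz": 8, "rx": 0, "ry": 0, "rz": 0},
    {"tx": 0.1, "ty": 0.1, "tz": 9.5, "rx": 0, "ry": 0, "rz": 0},
    {"tx": 0.1, "ty": 0.1, "tz": 9.5, "rx": 0, "ry": 0, "rz": 0},
    {"tx": 0.1, "ty": 0.1, "tz": 9.5, "rx": 0, "ry": 0, "rz": 0}
  ]
}}

```text
time: 15.82
position: [0.383, -0.0929, -0.0145]
tool_rot: [0.999, -0.035, -0.002, -0.001]
ft_force: [0.6, -0.3, -0.3]
grip_width: 0.087
```

Request:
{"name": "send_rows", "arguments": {
  "deltas": [
    {"tx": 0, "ty": 0, "tz": 0, "rx": 0, "ry": 0, "rz": 0},
    {"tx": 0, "ty": 0, "tz": 0, "rx": 0, "ry": 0, "rz": 0},
    {"tx": 0, "ty": 0, "tz": 0, "rx": 0, "ry": 0, "rz": 0},
    {"tx": 0, "ty": 0, "tz": 0, "rx": 0, "ry": 0, "rz": 0},
    {"tx": 0, "ty": 0, "tz": 0, "rx": 0, "ry": 0, "rz": 0}
  ],
  "claw": 2,
  "squeeze": 50
}}

```text
time: 16.23
position: [0.3834, -0.0947, -0.0131]
tool_rot: [0.999, -0.036, -0.001, 0.0]
ft_force: [-0.5, -0.1, 0.4]
grip_width: 0.0612
```

Request:
{"name": "send_rows", "arguments": {
  "deltas": [
    {"tx": 0, "ty": 0, "tz": 0, "rx": 0, "ry": 0, "rz": 0},
    {"tx": 0, "ty": 0, "tz": 0, "rx": 0, "ry": 0, "rz": 0},
    {"tx": 0, "ty": 0, "tz": 0, "rx": 0, "ry": 0, "rz": 0},
    {"tx": 0, "ty": 0, "tz": 0, "rx": 0, "ry": 0, "rz": 0},
    {"tx": 0, "ty": 0, "tz": 0, "rx": 0, "ry": 0, "rz": 0}
  ]
}}

```text
time: 16.65
position: [0.3828, -0.0944, -0.0138]
tool_rot: [0.999, -0.036, -0.002, -0.0]
ft_force: [0.1, -0.4, 2.8]
grip_width: 0.0402
```

```bash
python3 - <<'E'
from h import *
c=snap("wrist")
W=cloud(c)
for d in robot.outline_of("wedge1","wrist"):
    P=W[d["pixels"]];P=P[~np.isnan(P[:,0])];P=P[P[:,2]>0.003]
    if len(P)>300:print(d["p"],d["xy"],rect(P))
E
python3 g.py .44 -.1055 -.0155 .0414
```

```text
0.78 [274.1, 166.4] [436.1 -98.9 125.5  43.2  -3.5]
0.61 [479.5, 270.2] [ 371.5 -204.2  134.    43.5   36.4]
t=16.75 pos [ 0.3828 -0.0944 -0.0139] yaw -0.0722 F [-0.2 -0.8  2.7] w 0.0398
  tx,ty,tz [5.79 0.69 0.14] rx,ry,rz [-0.0007  0.0032 -0.1136] q [-0.53  0.69  2.16 -0.    0.3   1.12]
```

Request:
{"name": "send_rows", "arguments": {
  "deltas": [
    {"tx": 1.4, "ty": 0.17, "tz": 0, "rx": 0, "ry": 0, "rz": -0.028},
    {"tx": 2.9, "ty": 0.34, "tz": 0, "rx": 0, "ry": 0, "rz": -0.056},
    {"tx": 4.4, "ty": 0.52, "tz": 0, "rx": 0, "ry": 0, "rz": -0.085},
    {"tx": 5.8, "ty": 0.69, "tz": 0, "rx": 0, "ry": 0, "rz": -0.113},
    {"tx": 5.8, "ty": 0.69, "tz": 0, "rx": 0, "ry": 0, "rz": -0.113}
  ]
}}

```text
time: 17.17
position: [0.4423, -0.1061, -0.0139]
tool_rot: [1.0, 0.021, -0.0, 0.0]
ft_force: [3.0, 1.5, 6.3]
grip_width: 0.0395
```

Request:
{"name": "send_rows", "arguments": {
  "deltas": [
    {"tx": 0, "ty": 0, "tz": 0, "rx": 0, "ry": 0, "rz": 0},
    {"tx": 0, "ty": 0, "tz": 0, "rx": 0, "ry": 0, "rz": 0}
  ]
}}

```text
time: 17.33
position: [0.442, -0.1062, -0.0138]
tool_rot: [1.0, 0.02, 0.0, 0.001]
ft_force: [3.6, 0.1, 4.4]
grip_width: 0.0396
```

```bash
python3 - <<'E'
from h import *
c=snap("wrist");save(c,"o_wrist.png")
W=cloud(c)
for l in ["wedge1","deckR_edge"]:
  for d in robot.outline_of(l,"wrist"):
    P=W[d["pixels"]];P=P[~np.isnan(P[:,0])];P=P[P[:,2]>0.003]
    if len(P)>300:print(l,d["p"],d["xy"],rect(P))
  for d in robot.tip_of(l,"wrist"): print(d, ray(c,d["xy"],.014) if l!="wedge1" else "")
E
python3 g.py .50 -.103 -.0145 .0414
```

```text
wedge1 0.83 [276.9, 166.8] [ 495.3 -105.5  125.7   40.2    2.1]
{'xy': [275.2, 182.0], 'p': 0.88} 
deckR_edge 0.68 [269.0, 6.2] [ 574.7 -100.4  211.2    4.9  -87.5]
{'xy': [274.0, 9.7], 'p': 0.76} [ 0.5718543  -0.10066529  0.014     ]
t=17.58 pos [ 0.4413 -0.1062 -0.0138] yaw 0.0404 F [ 3.6 -1.2  5. ] w 0.0392
  tx,ty,tz [ 5.87 -0.08  0.06] rx,ry,rz [ 0.0006  0.0005 -0.001 ] q [-0.48  0.7   2.01 -0.    0.43  1.05]
```

View pics/o_wrist.png

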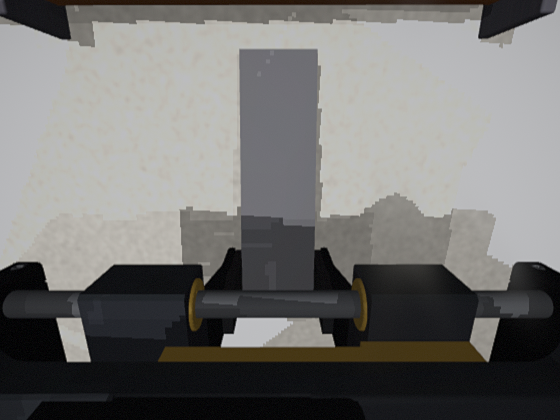

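Request:
{"name": "send_rows", "arguments": {
  "deltas": [
    {"tx": 1.5, "ty": 0, "tz": -0.1, "rx": 0, "ry": 0, "rz": 0},
    {"tx": 3, "ty": 0, "tz": -0.1, "rx": 0, "ry": 0, "rz": 0},
    {"tx": 4.5, "ty": 0, "tz": -0.1, "rx": 0, "ry": 0, "rz": 0},
    {"tx": 5.5, "ty": 0, "tz": -0.1, "rx": 0, "ry": 0, "rz": 0},
    {"tx": 5.5, "ty": 0, "tz": -0.1, "rx": 0, "ry": 0, "rz": 0}
  ]
}}

```text
time: 18.0
position: [0.4961, -0.1032, -0.0138]
tool_rot: [1.0, 0.021, -0.001, -0.0]
ft_force: [1.1, 0.4, -0.1]
grip_width: 0.0397
```

Request:
{"name": "send_rows", "arguments": {
  "deltas": [
    {"tx": 0.7, "ty": 0, "tz": 0, "rx": 0, "ry": 0, "rz": 0},
    {"tx": 1.4, "ty": 0, "tz": 0, "rx": 0, "ry": 0, "rz": 0},
    {"tx": 2.1, "ty": 0, "tz": 0, "rx": 0, "ry": 0, "rz": 0},
    {"tx": 2.8, "ty": 0, "tz": 0, "rx": 0, "ry": 0, "rz": 0},
    {"tx": 2.8, "ty": 0, "tz": 0, "rx": 0, "ry": 0, "rz": 0}
  ]
}}

```text
time: 18.42
position: [0.5229, -0.1016, -0.0138]
tool_rot: [1.0, 0.021, -0.002, -0.001]
ft_force: [-1.6, 1.4, -3.4]
grip_width: 0.0391
```

Request:
{"name": "send_rows", "arguments": {
  "deltas": [
    {"tx": 0.5, "ty": 0, "tz": 0, "rx": 0, "ry": 0, "rz": 0},
    {"tx": 1.0, "ty": 0, "tz": 0, "rx": 0, "ry": 0, "rz": 0},
    {"tx": 1.3, "ty": 0, "tz": 0, "rx": 0, "ry": 0, "rz": 0},
    {"tx": 1.3, "ty": 0, "tz": 0, "rx": 0, "ry": 0, "rz": 0}
  ]
}}

```text
time: 18.75
position: [0.5374, -0.1017, -0.0136]
tool_rot: [1.0, 0.02, -0.001, -0.0]
ft_force: [-0.5, 0.1, -3.3]
grip_width: 0.0395
```

```bash
python3 - <<'E'
from h import *
c=snap("wrist");save(c,"p_wrist.png")
W=cloud(c)
for d in robot.outline_of("deckR_edge","wrist")[:1]:
    P=W[d["pixels"]];P=P[~np.isnan(P[:,0])];print(d["p"],np.percentile(P[:,2],[5,50,95]),rect(P));A=np.c_[P[:,0]-.6,P[:,1]+.1,np.ones(len(P))];print(np.linalg.lstsq(A,P[:,2],rcond=None)[0])
E
python3 g.py .549 -.102 -.0145 .0414
```

```text
0.84 [0.03168532 0.03289844 0.03417409] [614.7 -98.9 211.7 104.  -87.8]
[0.01467788 0.00174773 0.03253951]
t=18.85 pos [ 0.5374 -0.1017 -0.0134] yaw 0.0406 F [ 0.1  0.1 -2.7] w 0.0396
  tx,ty,tz [1.16 0.07 0.11] rx,ry,rz [-0.0002  0.0007 -0.0008] q [-0.39  0.75  1.77 -0.    0.62  1.14]
```

Request:
{"name": "send_rows", "arguments": {
  "deltas": [
    {"tx": 0.3, "ty": 0, "tz": 0, "rx": 0, "ry": 0, "rz": 0},
    {"tx": 0.6, "ty": 0, "tz": 0, "rx": 0, "ry": 0, "rz": 0},
    {"tx": 0.9, "ty": 0, "tz": 0, "rx": 0, "ry": 0, "rz": 0},
    {"tx": 0.9, "ty": 0, "tz": 0, "rx": 0, "ry": 0, "rz": 0}
  ]
}}

```text
time: 19.18
position: [0.5457, -0.1012, -0.0135]
tool_rot: [1.0, 0.02, -0.001, -0.0]
ft_force: [-0.7, -0.4, -4.5]
grip_width: 0.0394
```

Request:
{"name": "send_rows", "arguments": {
  "deltas": [
    {"tx": 0.15, "ty": 0, "tz": 0, "rx": 0, "ry": 0, "rz": 0},
    {"tx": 0.3, "ty": 0, "tz": 0, "rx": 0, "ry": 0, "rz": 0},
    {"tx": 0.4, "ty": 0, "tz": 0, "rx": 0, "ry": 0, "rz": 0},
    {"tx": 0.4, "ty": 0, "tz": 0, "rx": 0, "ry": 0, "rz": 0}
  ]
}}

```text
time: 19.52
position: [0.5479, -0.1007, -0.0139]
tool_rot: [1.0, 0.021, -0.003, -0.001]
ft_force: [-4.2, 0.2, -5.9]
grip_width: 0.0397
```

Request:
{"name": "send_rows", "arguments": {
  "deltas": [
    {"tx": 0.15, "ty": 0, "tz": 0, "rx": 0, "ry": 0, "rz": 0},
    {"tx": 0.3, "ty": 0, "tz": 0, "rx": 0, "ry": 0, "rz": 0},
    {"tx": 0.4, "ty": 0, "tz": 0, "rx": 0, "ry": 0, "rz": 0},
    {"tx": 0.4, "ty": 0, "tz": 0, "rx": 0, "ry": 0, "rz": 0}
  ]
}}

```text
time: 19.85
position: [0.5482, -0.1004, -0.0139]
tool_rot: [1.0, 0.021, -0.006, -0.001]
ft_force: [-11.0, -3.7, -1.4]
grip_width: 0.0395
```

Request:
{"name": "send_rows", "arguments": {
  "deltas": [
    {"tx": 0.2, "ty": 0, "tz": 0, "rx": 0, "ry": 0, "rz": 0},
    {"tx": 0.4, "ty": 0, "tz": 0, "rx": 0, "ry": 0, "rz": 0},
    {"tx": 0.5, "ty": 0, "tz": 0, "rx": 0, "ry": 0, "rz": 0},
    {"tx": 0.5, "ty": 0, "tz": 0, "rx": 0, "ry": 0, "rz": 0}
  ]
}}

```text
time: 20.18
position: [0.5483, -0.1001, -0.014]
tool_rot: [1.0, 0.021, -0.011, -0.002]
ft_force: [-19.9, -6.6, 5.1]
grip_width: 0.0392
```

Request:
{"name": "send_rows", "arguments": {
  "deltas": [
    {"tx": 0.2, "ty": 0, "tz": 0, "rx": 0, "ry": 0, "rz": 0},
    {"tx": 0.4, "ty": 0, "tz": 0, "rx": 0, "ry": 0, "rz": 0},
    {"tx": 0.4, "ty": 0, "tz": 0, "rx": 0, "ry": 0, "rz": 0},
    {"tx": 0.4, "ty": 0, "tz": 0, "rx": 0, "ry": 0, "rz": 0}
  ]
}}

```text
time: 20.52
position: [0.5484, -0.0999, -0.014]
tool_rot: [1.0, 0.022, -0.015, -0.002]
ft_force: [-25.6, -9.5, 9.9]
grip_width: 0.0397
```

Request:
{"name": "send_rows", "arguments": {
  "deltas": [
    {"tx": -0.4, "ty": 0, "tz": 0, "rx": 0, "ry": 0, "rz": 0},
    {"tx": -0.8, "ty": 0, "tz": 0, "rx": 0, "ry": 0, "rz": 0},
    {"tx": -1.2, "ty": 0, "tz": 0, "rx": 0, "ry": 0, "rz": 0},
    {"tx": -1.2, "ty": 0, "tz": 0, "rx": 0, "ry": 0, "rz": 0}
  ]
}}

```text
time: 20.85
position: [0.5489, -0.1002, -0.0139]
tool_rot: [1.0, 0.02, -0.002, -0.001]
ft_force: [-3.5, 1.2, -7.7]
grip_width: 0.0396
```

Request:
{"name": "send_rows", "arguments": {
  "deltas": [
    {"tx": 0, "ty": 0, "tz": 0, "rx": 0, "ry": 0, "rz": 0},
    {"tx": 0, "ty": 0, "tz": 0, "rx": 0, "ry": 0, "rz": 0},
    {"tx": 0, "ty": 0, "tz": 0, "rx": 0, "ry": 0, "rz": 0},
    {"tx": 0, "ty": 0, "tz": 0, "rx": 0, "ry": 0, "rz": 0},
    {"tx": 0, "ty": 0, "tz": 0, "rx": 0, "ry": 0, "rz": 0}
  ],
  "claw": 8.7
}}

```text
time: 21.27
position: [0.552, -0.1017, -0.0126]
tool_rot: [1.0, 0.02, 0.0, 0.0]
ft_force: [-0.3, 0.6, 0.1]
grip_width: 0.0649
```

Request:
{"name": "send_rows", "arguments": {
  "deltas": [
    {"tx": 0, "ty": 0, "tz": -3, "rx": 0, "ry": 0, "rz": 0},
    {"tx": -1, "ty": 0, "tz": -7, "rx": 0, "ry": 0, "rz": 0},
    {"tx": -5, "ty": 0, "tz": -11, "rx": 0, "ry": 0, "rz": 0},
    {"tx": -8, "ty": 1, "tz": -15, "rx": 0, "ry": 0, "rz": 0},
    {"tx": -10, "ty": 2, "tz": -18, "rx": 0, "ry": 0, "rz": 0}
  ]
}}

```text
time: 21.68
position: [0.4609, -0.1197, 0.1527]
tool_rot: [1.0, 0.021, -0.002, -0.001]
ft_force: [0.1, -0.7, -0.1]
grip_width: 0.0862
```

Request:
{"name": "send_rows", "arguments": {
  "deltas": [
    {"tx": 0, "ty": -7, "tz": -6, "rx": 0, "ry": 0, "rz": 0},
    {"tx": 0, "ty": -7, "tz": -6, "rx": 0, "ry": 0, "rz": 0},
    {"tx": 0, "ty": -7, "tz": -6, "rx": 0, "ry": 0, "rz": 0}
  ]
}}

```text
time: 21.93
position: [0.4612, -0.0488, 0.216]
tool_rot: [1.0, 0.02, 0.003, 0.0]
ft_force: [0.9, -0.8, 0.2]
grip_width: 0.0869
```

```bash
python3 - <<'E'
from h import *
c=snap("wrist");save(c,"q_wrist.png")
W=cloud(c)
for l in ["deckR_edge","deckL_edge"]:
  for d in robot.outline_of(l,"wrist")[:2]:
    P=W[d["pixels"]];P=P[~np.isnan(P[:,0])];A=np.c_[P[:,0]-.6,P[:,1]-P[:,1].mean(),np.ones(len(P))];print(l,d["p"],d["xy"],np.percentile(P[:,2],[5,50,95]),np.linalg.lstsq(A,P[:,2],rcond=None)[0])
find("wrist",["wedge1"])
c=find("top",["drive1","mouse","adapter"]);save(c,"q_top.png")
W=cloud(c)
for l in ["deckR_edge","deckL_edge"]:
  for d in robot.outline_of(l,"top")[:2]:
    P=W[d["pixels"]];P=P[~np.isnan(P[:,0])];A=np.c_[P[:,0]-.6,P[:,1]-P[:,1].mean(),np.ones(len(P))];print(l,d["p"],d["xy"],rect(P),np.linalg.lstsq(A,P[:,2],rcond=None)[0])
E
python3 g.py .549 -.102 -.0145 .0414
```

```text
deckR_edge 0.74 [325.8, 47.6] [0.03248562 0.03385267 0.03523056] [0.00235366 0.00144021 0.03378368]
deckL_edge 0.8 [133.1, 48.2] [0.03264371 0.03406278 0.03542653] [0.00175539 0.00204564 0.03399789]
wrist wedge1 0.72 [390. 255.] 789 med [ 0.3733 -0.2105  0.0267] rect [ 364.3 -217.7   63.3   33.4   47.2] z5-95 [0.0038 0.0267 0.0313]
wrist wedge1 0.65 [320. 116.] 1506 med [ 0.5499 -0.1004  0.0268] rect [ 549.7 -101.1   47.9   40.3    2.9] z5-95 [0.0218 0.0268 0.0315]
wrist wedge1 0.55 [143. 115.] 1792 med [0.5402 0.1095 0.0261] rect [540.4 121.   56.6  48.6 -87.5] z5-95 [0.0072 0.0261 0.0314]
    tip wedge1 0.88 [383.  285.6]
    tip wedge1 0.72 [ 52.8 252.3]
top drive1 0.83 [116. 185.] 566 med [0.5389 0.4282 0.0129] rect [539.2 429.4 101.   38.6  84.2] z5-95 [0.009  0.0129 0.0162]
top drive1 0.81 [446. 198.] 557 med [ 0.53   -0.4276  0.0123] rect [ 530.4 -429.9   98.7   41.2  -83.2] z5-95 [0.0086 0.0123 0.0157]
top drive1 0.42 [239. 154.] 3838 med [0.6266 0.1197 0.0349] rect [628.4 121.3 206.1 129.3 -87.9] z5-95 [0.0314 0.0349 0.038 ]
top drive1 0.41 [334. 137.] 1487 med [ 0.6738 -0.1
[... 285 characters left out ...]
0.67 [175.9 262.1]
    tip mouse 0.26 [444.6 195.6]
top adapter 0.86 [421. 227.] 697 med [ 0.44   -0.3528  0.0301] rect [ 438.7 -350.   102.    49.5  -65.2] z5-95 [0.0207 0.0301 0.0335]
    tip adapter 0.57 [419.1 227.5]
deckR_edge 0.87 [332.7, 136.7] [592.8 -98.9 217.3 200.9   2.2] [-1.23023133  0.18246352  0.12464425]
deckR_edge 0.15 [236.3, 183.2] [540.5 114.6  49.   40.4   2.1] [-0.13255154  0.02598517  0.01907467]
deckL_edge 0.92 [236.7, 152.7] [628.3 119.5 202.4 128.8 -87.9] [0.00322187 0.00056782 0.03476987]
t=22.68 pos [ 0.4597 -0.0506  0.2112] yaw 0.0406 F [0.7 0.2 0.2] w 0.0872
  tx,ty,tz [ 8.79  5.52 22.53] rx,ry,rz [-0.001   0.0035 -0.0008] q [-0.35  0.29  1.8  -0.    1.06  1.18]
```

View pics/q_wrist.png

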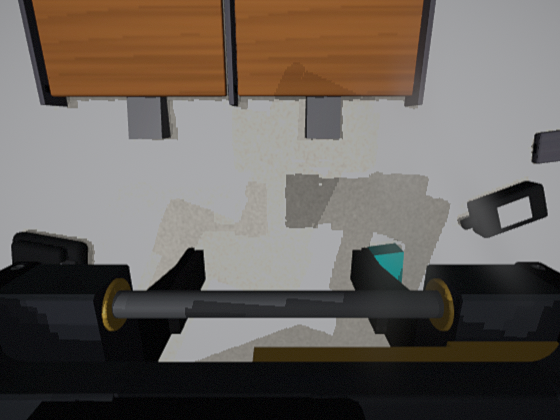

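View pics/q_top.png

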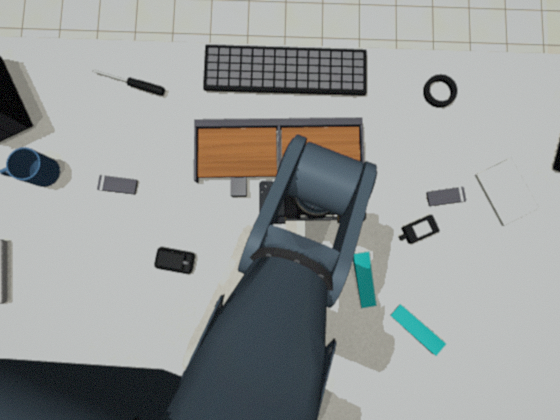

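```bash
python3 g.py .53 -.43 .16 1.71
```

```text
t=22.68 pos [ 0.4597 -0.0506  0.2112] yaw 0.0406 F [0.7 0.2 0.2] w 0.0872
  tx,ty,tz [ 5.5  38.2   5.06] rx,ry,rz [-0.0037  0.0018 -1.6694] q [-0.35  0.29  1.8  -0.    1.06  1.18]
```

Request:
{"name": "send_rows", "arguments": {
  "deltas": [
    {"tx": 5.5, "ty": 38, "tz": 3, "rx": 0, "ry": 0, "rz": -1.67},
    {"tx": 5.5, "ty": 38, "tz": 3, "rx": 0, "ry": 0, "rz": -1.67},
    {"tx": 5.5, "ty": 38, "tz": 3, "rx": 0, "ry": 0, "rz": -1.67},
    {"tx": 5.5, "ty": 38, "tz": 3, "rx": 0, "ry": 0, "rz": -1.67},
    {"tx": 5.5, "ty": 38, "tz": 3, "rx": 0, "ry": 0, "rz": -1.67}
  ],
  "claw": 7
}}

```text
time: 23.1
position: [0.4967, -0.2485, 0.1955]
tool_rot: [0.948, 0.319, -0.001, -0.001]
ft_force: [1.2, -0.0, 1.6]
grip_width: 0.0709
```

```bash
python3 - <<'E'
from h import *
c=snap("top");save(c,"r_top.png")
E
python3 g.py .53 -.43 .16 1.71
```

```text
t=23.15 pos [ 0.4995 -0.2581  0.1953] yaw 0.6509 F [ 4.  -6.6  0.7] w 0.0704
  tx,ty,tz [-7.97 15.5   3.68] rx,ry,rz [ 0.0048  0.0076 -1.0591] q [-0.67  0.44  1.6  -0.01  1.1   0.25]
```

Request:
{"name": "send_rows", "arguments": {
  "deltas": [
    {"tx": -8, "ty": 15.5, "tz": 3, "rx": 0, "ry": 0, "rz": -1.06},
    {"tx": -8, "ty": 15.5, "tz": 3, "rx": 0, "ry": 0, "rz": -1.06},
    {"tx": -8, "ty": 15.5, "tz": 3, "rx": 0, "ry": 0, "rz": -1.06},
    {"tx": -8, "ty": 15.5, "tz": 3, "rx": 0, "ry": 0, "rz": -1.06},
    {"tx": -8, "ty": 15.5, "tz": 3, "rx": 0, "ry": 0, "rz": -1.06}
  ]
}}

```text
time: 23.57
position: [0.5255, -0.4257, 0.1639]
tool_rot: [0.805, 0.593, -0.002, 0.001]
ft_force: [0.2, 0.3, 0.3]
grip_width: 0.0701
```

```bash
python3 g.py .53 -.43 .16 1.71
```

```text
t=23.57 pos [ 0.5255 -0.4257  0.1639] yaw 1.2687 F [0.2 0.3 0.3] w 0.0701
  tx,ty,tz [-0.28  0.56  0.39] rx,ry,rz [-0.0014  0.0038 -0.4413] q [-0.84  0.63  1.32 -0.    1.19 -0.54]
```

Request:
{"name": "send_rows", "arguments": {
  "deltas": [
    {"tx": -0.3, "ty": 0.6, "tz": 0, "rx": 0, "ry": 0, "rz": -0.441},
    {"tx": -0.3, "ty": 0.6, "tz": 0, "rx": 0, "ry": 0, "rz": -0.441},
    {"tx": -0.3, "ty": 0.6, "tz": 0, "rx": 0, "ry": 0, "rz": -0.441},
    {"tx": -0.3, "ty": 0.6, "tz": 0, "rx": 0, "ry": 0, "rz": -0.441},
    {"tx": -0.3, "ty": 0.6, "tz": 0, "rx": 0, "ry": 0, "rz": -0.441}
  ]
}}

```text
time: 23.98
position: [0.5299, -0.4232, 0.165]
tool_rot: [0.657, 0.754, -0.001, -0.002]
ft_force: [0.6, -0.4, 0.5]
grip_width: 0.0704
```

```bash
python3 - <<'E'
from h import *
c=find("wrist",["drive1"]);save(c,"s_wrist.png")
c=find("side",["drive1"])
c=find("top",["drive1"]);save(c,"s_top.png")
E
python3 g.py .53 -.43 .05 1.71
```

```text
wrist drive1 0.94 [277. 195.] 2730 med [ 0.53   -0.4275  0.0117] rect [ 530.6 -430.3   98.3   39.9  -80.4] z5-95 [0.01   0.0117 0.0129]
    tip drive1 0.61 [275.3 196.6]
side drive1 0.87 [133. 278.] 547 med [0.5316 0.4348 0.0098] rect [537.7 434.2 100.6  44.4  84.7] z5-95 [0.0022 0.0098 0.0127]
    tip drive1 0.64 [131.6 279. ]
    tip drive1 0.41 [204.7 207. ]
top drive1 0.63 [117. 184.] 548 med [0.539  0.4263 0.0129] rect [539.5 428.5  97.   39.8  84.7] z5-95 [0.0094 0.0129 0.0163]
top drive1 0.54 [237. 184.] 317 med [0.5375 0.1133 0.0278] rect [540.6 114.4  49.3  40.3   2.6] z5-95 [0.0139 0.0278 0.0339]
t=24.43 pos [ 0.5301 -0.4234  0.1654] yaw 1.7077 F [-0.1 -0.3 -0.5] w 0.07
  tx,ty,tz [-0.66 -0.07 11.54] rx,ry,rz [-0.0028 -0.001  -0.0023] q [-0.84  0.63  1.31 -0.    1.2  -0.97]
```

View pics/s_wrist.png

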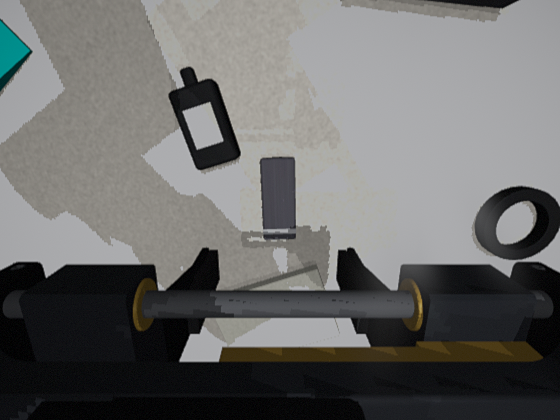

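View pics/s_top.png

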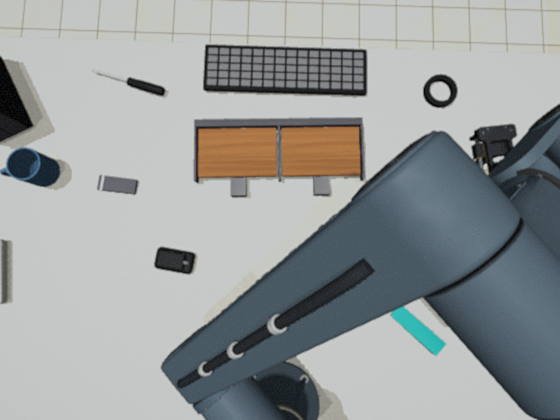

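Request:
{"name": "send_rows", "arguments": {
  "deltas": [
    {"tx": -0.7, "ty": -0.05, "tz": 4, "rx": 0, "ry": 0, "rz": -0.03},
    {"tx": -0.7, "ty": -0.05, "tz": 8, "rx": 0, "ry": 0, "rz": -0.03},
    {"tx": -0.7, "ty": -0.05, "tz": 12, "rx": 0, "ry": 0, "rz": -0.03},
    {"tx": -0.7, "ty": -0.05, "tz": 15, "rx": 0, "ry": 0, "rz": -0.03},
    {"tx": -0.7, "ty": -0.05, "tz": 15.5, "rx": 0, "ry": 0, "rz": -0.03}
  ]
}}

```text
time: 24.85
position: [0.5264, -0.4266, 0.004]
tool_rot: [0.646, 0.764, 0.0, -0.007]
ft_force: [0.3, 0.7, -1.3]
grip_width: 0.0701
```

Request:
{"name": "send_rows", "arguments": {
  "deltas": [
    {"tx": 0, "ty": 0, "tz": 1, "rx": 0, "ry": 0, "rz": 0},
    {"tx": 0, "ty": 0, "tz": 2, "rx": 0, "ry": 0, "rz": 0},
    {"tx": 0, "ty": 0, "tz": 2.5, "rx": 0, "ry": 0, "rz": 0},
    {"tx": 0, "ty": 0, "tz": 2.5, "rx": 0, "ry": 0, "rz": 0}
  ]
}}

```text
time: 25.18
position: [0.5303, -0.4307, -0.0142]
tool_rot: [0.646, 0.764, -0.001, -0.001]
ft_force: [0.0, -0.4, -1.4]
grip_width: 0.07
```

```bash
python3 - <<'E'
from h import *
c=find("wrist",["drive1"]);save(c,"t_wrist.png")
E
python3 g.py .5306 -.4303 -.018 1.738
```

```text
wrist drive1 0.7 [279. 240.] 8241 med [ 0.5286 -0.4167  0.0118] rect [ 530.6 -431.6  100.1   40.   -80.5] z5-95 [0.0103 0.0118 0.0128]
    tip drive1 0.58 [279.  255.4]
t=25.33 pos [ 0.5308 -0.4312 -0.0131] yaw 1.7381 F [-0.6 -0.9 -0.5] w 0.07
  tx,ty,tz [ 0.09 -0.    0.49] rx,ry,rz [-0.0014  0.0011  0.0001] q [-0.84  0.86  1.4  -0.    0.88 -1.01]
```

View pics/t_wrist.png

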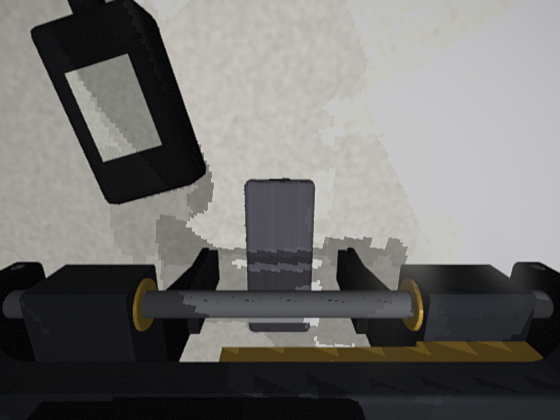

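Aligned. Feel down for the desk in small steps.

Request:
{"name": "send_rows", "arguments": {
  "deltas": [
    {"tx": 0, "ty": 0, "tz": 0.2, "rx": 0, "ry": 0, "rz": 0},
    {"tx": 0, "ty": 0, "tz": 0.4, "rx": 0, "ry": 0, "rz": 0},
    {"tx": 0, "ty": 0, "tz": 0.4, "rx": 0, "ry": 0, "rz": 0}
  ]
}}

```text
time: 25.58
position: [0.53, -0.4303, -0.0185]
tool_rot: [0.646, 0.764, -0.001, -0.001]
ft_force: [0.4, 0.8, 0.1]
grip_width: 0.07
```

Request:
{"name": "send_rows", "arguments": {
  "deltas": [
    {"tx": 0, "ty": 0, "tz": 0.1, "rx": 0, "ry": 0, "rz": 0},
    {"tx": 0, "ty": 0, "tz": 0.2, "rx": 0, "ry": 0, "rz": 0},
    {"tx": 0, "ty": 0, "tz": 0.2, "rx": 0, "ry": 0, "rz": 0}
  ]
}}

```text
time: 25.83
position: [0.5298, -0.4302, -0.0209]
tool_rot: [0.646, 0.764, -0.001, -0.002]
ft_force: [0.2, -0.2, 0.2]
grip_width: 0.0701
```

Request:
{"name": "send_rows", "arguments": {
  "deltas": [
    {"tx": 0, "ty": 0, "tz": 0.1, "rx": 0, "ry": 0, "rz": 0},
    {"tx": 0, "ty": 0, "tz": 0.2, "rx": 0, "ry": 0, "rz": 0},
    {"tx": 0, "ty": 0, "tz": 0.2, "rx": 0, "ry": 0, "rz": 0}
  ]
}}

```text
time: 26.08
position: [0.5298, -0.4302, -0.0229]
tool_rot: [0.646, 0.764, -0.001, -0.002]
ft_force: [0.8, 0.6, 0.4]
grip_width: 0.0702
```

Request:
{"name": "send_rows", "arguments": {
  "deltas": [
    {"tx": 0, "ty": 0, "tz": 0, "rx": 0, "ry": 0, "rz": 0},
    {"tx": 0, "ty": 0, "tz": 0, "rx": 0, "ry": 0, "rz": 0},
    {"tx": 0, "ty": 0, "tz": 0, "rx": 0, "ry": 0, "rz": 0},
    {"tx": 0, "ty": 0, "tz": 0, "rx": 0, "ry": 0, "rz": 0},
    {"tx": 0, "ty": 0, "tz": 0, "rx": 0, "ry": 0, "rz": 0}
  ],
  "claw": 2,
  "squeeze": 30
}}

```text
time: 26.5
position: [0.53, -0.4303, -0.0226]
tool_rot: [0.646, 0.764, -0.001, -0.001]
ft_force: [-0.1, 0.8, 0.3]
grip_width: 0.0447
```

Request:
{"name": "send_rows", "arguments": {
  "deltas": [
    {"tx": 0, "ty": 0, "tz": 0, "rx": 0, "ry": 0, "rz": 0},
    {"tx": 0, "ty": 0, "tz": 0, "rx": 0, "ry": 0, "rz": 0},
    {"tx": 0, "ty": 0, "tz": 0, "rx": 0, "ry": 0, "rz": 0}
  ]
}}

```text
time: 26.75
position: [0.53, -0.4303, -0.0226]
tool_rot: [0.646, 0.764, -0.001, -0.001]
ft_force: [0.1, -0.3, 0.3]
grip_width: 0.0396
```

Request:
{"name": "send_rows", "arguments": {
  "deltas": [
    {"tx": 0, "ty": 0, "tz": -2, "rx": 0, "ry": 0, "rz": 0},
    {"tx": 0, "ty": 0, "tz": -5, "rx": 0, "ry": 0, "rz": 0},
    {"tx": 0, "ty": 0, "tz": -9, "rx": 0, "ry": 0, "rz": 0},
    {"tx": 0, "ty": 0, "tz": -13, "rx": 0, "ry": 0, "rz": 0},
    {"tx": 0, "ty": 0, "tz": -14, "rx": 0, "ry": 0, "rz": 0}
  ]
}}

```text
time: 27.17
position: [0.5334, -0.4337, 0.1246]
tool_rot: [0.646, 0.764, -0.002, 0.005]
ft_force: [1.1, -0.6, 1.0]
grip_width: 0.0396
```

```bash
python3 - <<'E'
from h import *
c=find("wrist",["drive1"]);save(c,"u_wrist.png")
E
python3 g.py .62 -.0700 .12 .0414
```

```text
wrist drive1 0.63 [276. 242.] 9012 med [ 0.5305 -0.4195  0.1588] rect [ 532.4 -434.8   99.8   40.2  -80.2] z5-95 [0.1571 0.1588 0.16  ]
    tip drive1 0.75 [276.2 263.2]
t=27.32 pos [ 0.5305 -0.4306  0.1182] yaw 1.7381 F [ 0.2 -0.6 -0.8] w 0.0395
  tx,ty,tz [34.07 14.82 -0.22] rx,ry,rz [-1.2000e-03  1.9000e-03  1.6967e+00] q [-0.84  0.69  1.34 -0.    1.11 -1.01]
```

View pics/u_wrist.png

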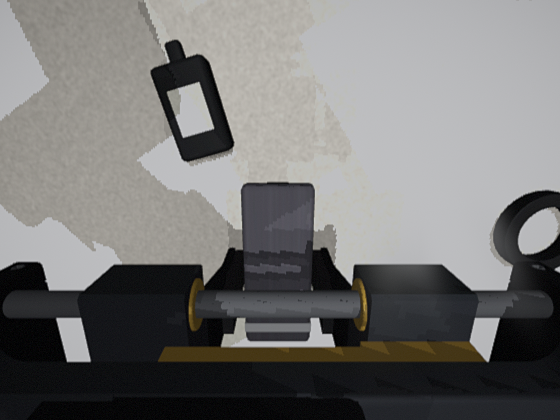

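Request:
{"name": "send_rows", "arguments": {
  "deltas": [
    {"tx": 34, "ty": 14.8, "tz": 0, "rx": 0, "ry": 0, "rz": 1.697},
    {"tx": 34, "ty": 14.8, "tz": 0, "rx": 0, "ry": 0, "rz": 1.697},
    {"tx": 34, "ty": 14.8, "tz": 0, "rx": 0, "ry": 0, "rz": 1.697},
    {"tx": 34, "ty": 14.8, "tz": 0, "rx": 0, "ry": 0, "rz": 1.697},
    {"tx": 34, "ty": 14.8, "tz": 0, "rx": 0, "ry": 0, "rz": 1.697}
  ]
}}

```text
time: 27.73
position: [0.578, -0.2269, 0.114]
tool_rot: [0.849, 0.528, -0.003, -0.004]
ft_force: [0.2, 0.4, -1.1]
grip_width: 0.0396
```

```bash
python3 g.py .62 -.0700 .12 .0414
```

```text
t=27.73 pos [ 0.578  -0.2269  0.114 ] yaw 1.1116 F [ 0.2  0.4 -1.1] w 0.0396
  tx,ty,tz [15.93 -3.2  -0.57] rx,ry,rz [-0.0089  0.0052  1.0702] q [-0.55  0.62  1.51 -0.    1.02 -0.09]
```

Request:
{"name": "send_rows", "arguments": {
  "deltas": [
    {"tx": 15.9, "ty": -3.2, "tz": 0, "rx": 0, "ry": 0, "rz": 1.07},
    {"tx": 15.9, "ty": -3.2, "tz": 0, "rx": 0, "ry": 0, "rz": 1.07},
    {"tx": 15.9, "ty": -3.2, "tz": 0, "rx": 0, "ry": 0, "rz": 1.07},
    {"tx": 15.9, "ty": -3.2, "tz": 0, "rx": 0, "ry": 0, "rz": 1.07},
    {"tx": 15.9, "ty": -3.2, "tz": 0, "rx": 0, "ry": 0, "rz": 1.07}
  ]
}}

```text
time: 28.15
position: [0.6192, -0.065, 0.114]
tool_rot: [0.967, 0.255, -0.004, -0.004]
ft_force: [0.6, -1.6, 0.0]
grip_width: 0.0395
```

```bash
python3 g.py .62 -.0700 .12 .0414
```

```text
t=28.15 pos [ 0.6192 -0.065   0.114 ] yaw 0.5153 F [ 0.6 -1.6  0. ] w 0.0395
  tx,ty,tz [-0.18  0.47 -0.6 ] rx,ry,rz [-0.0082  0.0072  0.4738] q [-0.29  0.62  1.5   0.    1.02  0.77]
```

Request:
{"name": "send_rows", "arguments": {
  "deltas": [
    {"tx": 0.2, "ty": 0.3, "tz": 0, "rx": 0, "ry": 0, "rz": 0.474},
    {"tx": 0.2, "ty": 0.3, "tz": 0, "rx": 0, "ry": 0, "rz": 0.474},
    {"tx": 0.2, "ty": 0.3, "tz": 0, "rx": 0, "ry": 0, "rz": 0.474},
    {"tx": 0.2, "ty": 0.3, "tz": 0, "rx": 0, "ry": 0, "rz": 0.474},
    {"tx": 0.2, "ty": 0.3, "tz": 0, "rx": 0, "ry": 0, "rz": 0.474}
  ]
}}

```text
time: 28.57
position: [0.6218, -0.0738, 0.1141]
tool_rot: [1.0, 0.02, -0.005, -0.001]
ft_force: [0.8, -0.4, -0.9]
grip_width: 0.0397
```

```bash
python3 - <<'E'
from h import *
c=find("wrist",["drive1"]);save(c,"v_wrist.png");W=cloud(c)
for l in ["deckR_edge"]:
  for d in robot.outline_of(l,"wrist")[:2]:
    P=W[d["pixels"]];P=P[~np.isnan(P[:,0])];print(l,d["p"],d["xy"],rect(P),np.median(P[:,2]))
E
python3 g.py .6363 -.0696 .06 .0414
```

```text
wrist drive1 0.74 [ 88. 190.] 24254 med [0.6328 0.098  0.034 ] rect [621.8 107.1 183.8 145.3 -89. ] z5-95 [0.0327 0.034  0.0351]
wrist drive1 0.64 [280. 244.] 9149 med [ 0.6366 -0.0749  0.1483] rect [558.4 -78.9 226.2  70.3   4.5] z5-95 [0.1464 0.1483 0.1495]
    tip drive1 0.95 [277.5 262. ]
deckR_edge 0.81 [325.6, 175.6] [629.1 -98.  210.3 144.2 -87.7] 0.03379156075140621
deckR_edge 0.74 [488.1, 347.2] [ 547.7 -227.4  286.8   20.3   47.9] 0.011007378879395513
t=28.77 pos [ 0.6231 -0.0744  0.1159] yaw 0.0433 F [ 0.1  0.8 -0.2] w 0.0392
  tx,ty,tz [ 1.37 -0.41  5.58] rx,ry,rz [-0.0017  0.0056  0.0019] q [-0.3   0.63  1.49 -0.    1.03  1.23]
```

View pics/v_wrist.png

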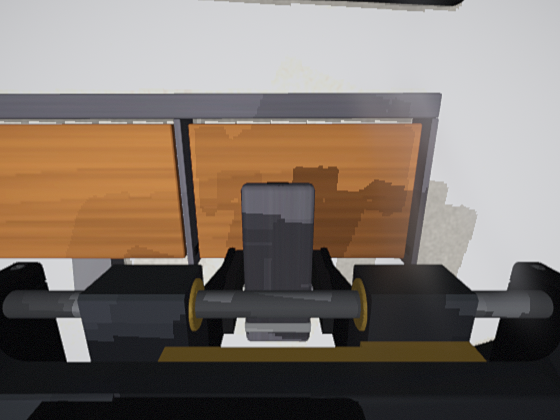

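Request:
{"name": "send_rows", "arguments": {
  "deltas": [
    {"tx": 1.35, "ty": -0.4, "tz": 2, "rx": 0, "ry": 0.004, "rz": 0.002},
    {"tx": 1.35, "ty": -0.4, "tz": 5, "rx": 0, "ry": 0.004, "rz": 0.002},
    {"tx": 1.35, "ty": -0.4, "tz": 8, "rx": 0, "ry": 0.004, "rz": 0.002},
    {"tx": 1.35, "ty": -0.4, "tz": 9, "rx": 0, "ry": 0.004, "rz": 0.002},
    {"tx": 1.35, "ty": -0.4, "tz": 9, "rx": 0, "ry": 0.004, "rz": 0.002}
  ]
}}

```text
time: 29.18
position: [0.6341, -0.0692, 0.0238]
tool_rot: [1.0, 0.02, -0.003, -0.002]
ft_force: [-0.2, 1.0, -0.6]
grip_width: 0.0396
```

```bash
python3 - <<'E'
from h import *
c=find("wrist",["drive1"]);save(c,"w_wrist.png")
E
python3 g.py .6363 -.0696 .0115 .0414
```

```text
wrist drive1 0.74 [279. 247.] 9127 med [ 0.6485 -0.0703  0.0581] rect [608.3 -71.9 150.3  47.6   3.7] z5-95 [0.0563 0.0581 0.0592]
    tip drive1 0.83 [276.2 260.8]
t=29.33 pos [ 0.6384 -0.0704  0.0286] yaw 0.0398 F [ 0.5 -0.5 -0.2] w 0.0394
  tx,ty,tz [-0.21 -0.09  1.71] rx,ry,rz [-0.     -0.0034 -0.0016] q [-0.28  0.76  1.51  0.    0.87  1.25]
```

View pics/w_wrist.png

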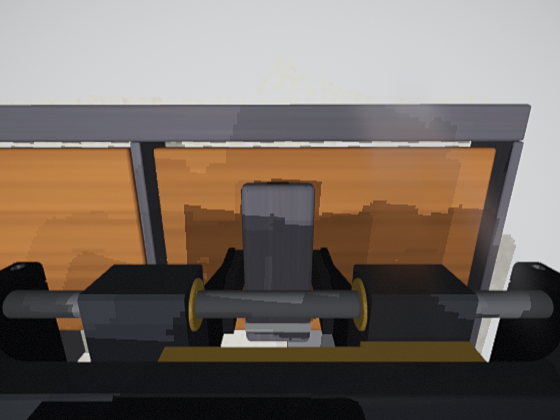

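Request:
{"name": "send_rows", "arguments": {
  "deltas": [
    {"tx": -0.25, "ty": -0.05, "tz": 0.5, "rx": 0, "ry": 0, "rz": 0},
    {"tx": -0.25, "ty": -0.05, "tz": 1.0, "rx": 0, "ry": 0, "rz": 0},
    {"tx": -0.25, "ty": -0.05, "tz": 1.4, "rx": 0, "ry": 0, "rz": 0},
    {"tx": -0.25, "ty": -0.05, "tz": 1.4, "rx": 0, "ry": 0, "rz": 0}
  ]
}}

```text
time: 29.67
position: [0.6341, -0.0694, 0.0129]
tool_rot: [1.0, 0.02, 0.0, -0.001]
ft_force: [-0.0, 0.1, -0.8]
grip_width: 0.0396
```

Request:
{"name": "send_rows", "arguments": {
  "deltas": [
    {"tx": 0, "ty": 0, "tz": 0.15, "rx": 0, "ry": 0, "rz": 0},
    {"tx": 0, "ty": 0, "tz": 0.15, "rx": 0, "ry": 0, "rz": 0},
    {"tx": 0, "ty": 0, "tz": 0.15, "rx": 0, "ry": 0, "rz": 0}
  ]
}}

```text
time: 29.92
position: [0.6347, -0.0696, 0.0118]
tool_rot: [1.0, 0.02, 0.001, -0.0]
ft_force: [-0.3, 0.3, -1.2]
grip_width: 0.0397
```

Request:
{"name": "send_rows", "arguments": {
  "deltas": [
    {"tx": 0, "ty": 0, "tz": 0.1, "rx": 0, "ry": 0, "rz": 0},
    {"tx": 0, "ty": 0, "tz": 0.1, "rx": 0, "ry": 0, "rz": 0},
    {"tx": 0, "ty": 0, "tz": 0.1, "rx": 0, "ry": 0, "rz": 0}
  ]
}}

```text
time: 30.17
position: [0.635, -0.0696, 0.0114]
tool_rot: [1.0, 0.02, 0.001, -0.0]
ft_force: [-1.1, 0.8, 3.5]
grip_width: 0.0394
```

```bash
python3 - <<'E'
from h import *
c=find("wrist",["drive1"])
E
python3 g.py .6363 -.0696 .0115 .0414
```

```text
tip drive1 0.62 [274.7 261.9]
    tip drive1 0.47 [314.1 335.1]
t=30.32 pos [ 0.635  -0.0696  0.0114] yaw 0.0396 F [-1.5  0.3  5.4] w 0.0396
  tx,ty,tz [ 0.13  0.   -0.01] rx,ry,rz [-0.0006 -0.0018 -0.0018] q [-0.28  0.78  1.52  0.    0.84  1.25]
```

Contact at the predicted height. Release (opening only modestly) and rise.

Request:
{"name": "send_rows", "arguments": {
  "deltas": [
    {"tx": 0, "ty": 0, "tz": -0.1, "rx": 0, "ry": 0, "rz": 0},
    {"tx": 0, "ty": 0, "tz": -0.1, "rx": 0, "ry": 0, "rz": 0},
    {"tx": 0, "ty": 0, "tz": -0.1, "rx": 0, "ry": 0, "rz": 0},
    {"tx": 0, "ty": 0, "tz": -0.1, "rx": 0, "ry": 0, "rz": 0},
    {"tx": 0, "ty": 0, "tz": -0.1, "rx": 0, "ry": 0, "rz": 0}
  ],
  "claw": 6
}}

```text
time: 30.73
position: [0.6345, -0.0695, 0.0114]
tool_rot: [1.0, 0.02, 0.0, -0.001]
ft_force: [0.6, 0.2, 0.4]
grip_width: 0.0585
```

Request:
{"name": "send_rows", "arguments": {
  "deltas": [
    {"tx": 0, "ty": 0, "tz": -2, "rx": 0, "ry": 0, "rz": 0},
    {"tx": 0, "ty": 0, "tz": -5, "rx": 0, "ry": 0, "rz": 0},
    {"tx": 0, "ty": 0, "tz": -9, "rx": 0, "ry": 0, "rz": 0},
    {"tx": -4, "ty": 0, "tz": -13, "rx": 0, "ry": 0, "rz": 0},
    {"tx": -8, "ty": 0, "tz": -16, "rx": 0, "ry": 0, "rz": 0}
  ]
}}

```text
time: 31.15
position: [0.5747, -0.0728, 0.1594]
tool_rot: [1.0, 0.02, 0.003, 0.0]
ft_force: [0.2, -0.5, 0.0]
grip_width: 0.0598
```

```bash
python3 - <<'E'
from h import *
c=find("wrist",["drive1","deckR_mid"]);save(c,"x_wrist.png")
E
python3 g.py .538 .429 .16 -1.665
```

```text
wrist drive1 0.56 [279. 141.] 4168 med [ 0.637  -0.0708  0.0458] rect [632.7 -71.4 104.1  42.3   2. ] z5-95 [0.0442 0.0458 0.047 ]
wrist drive1 0.54 [320. 137.] 20934 med [ 0.6446 -0.1141  0.0338] rect [637.5 -97.6 210.2 127.7 -87.6] z5-95 [0.0326 0.0338 0.035 ]
wrist drive1 0.28 [ 96. 138.] 24443 med [0.6317 0.1125 0.034 ] rect [625.5 118.2 211.7 140.8 -87.8] z5-95 [0.0327 0.034  0.0352]
    tip drive1 0.78 [276.  144.1]
    tip drive1 0.17 [307.3 141.2]
wrist deckR_mid 0.9 [321. 134.] 20972 med [ 0.6446 -0.1142  0.0338] rect [637.5 -97.8 202.2 127.8 -87.6] z5-95 [0.0326 0.0338 0.035 ]
    tip deckR_mid 0.58 [303.8 141.1]
t=31.40 pos [ 0.5731 -0.0723  0.1572] yaw 0.0392 F [-0.2 -0.3 -0.7] w 0.06
  tx,ty,tz [ -1.54 -50.23  -0.25] rx,ry,rz [-2.2000e-03 -1.1000e-03  1.7042e+00] q [-0.32  0.51  1.59  0.    1.04  1.21]
```

View pics/x_wrist.png

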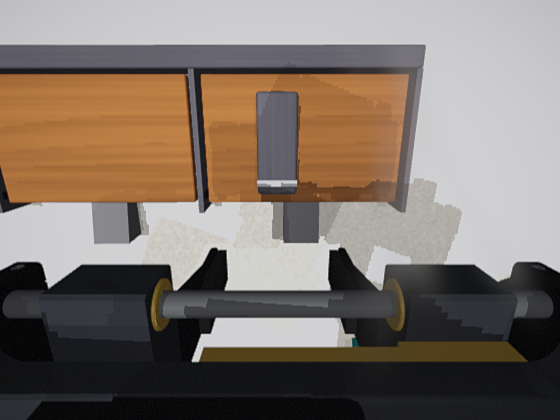

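```bash
python3 g.py .538 .429 .16 1.475
```

```text
t=31.40 pos [ 0.5731 -0.0723  0.1572] yaw 0.0392 F [-0.2 -0.3 -0.7] w 0.06
  tx,ty,tz [ -1.54 -50.23  -0.25] rx,ry,rz [ 1.0000e-03 -2.1000e-03 -1.4358e+00] q [-0.32  0.51  1.59  0.    1.04  1.21]
```

Request:
{"name": "send_rows", "arguments": {
  "deltas": [
    {"tx": -1.5, "ty": -50.2, "tz": -0.5, "rx": 0, "ry": 0, "rz": -1.436},
    {"tx": -1.5, "ty": -50.2, "tz": -0.5, "rx": 0, "ry": 0, "rz": -1.436},
    {"tx": -1.5, "ty": -50.2, "tz": -0.5, "rx": 0, "ry": 0, "rz": -1.436},
    {"tx": -1.5, "ty": -50.2, "tz": -0.5, "rx": 0, "ry": 0, "rz": -1.436},
    {"tx": -1.5, "ty": -50.2, "tz": -0.5, "rx": 0, "ry": 0, "rz": -1.436}
  ],
  "claw": 7
}}

```text
time: 31.82
position: [0.5583, 0.1376, 0.1575]
tool_rot: [0.944, 0.329, -0.0, -0.001]
ft_force: [1.2, 1.0, 0.7]
grip_width: 0.0696
```

```bash
python3 g.py .538 .429 .16 1.475
```

```text
t=31.82 pos [0.5583 0.1376 0.1575] yaw 0.6701 F [1.2 1.  0.7] w 0.0696
  tx,ty,tz [ 16.51 -24.1   -0.22] rx,ry,rz [-1.500e-03 -2.000e-04 -8.049e-01] q [0.05 0.51 1.6  0.   1.04 0.95]
```

Request:
{"name": "send_rows", "arguments": {
  "deltas": [
    {"tx": 16, "ty": -24, "tz": -0.2, "rx": 0, "ry": 0, "rz": -0.805},
    {"tx": 16, "ty": -24, "tz": -0.2, "rx": 0, "ry": 0, "rz": -0.805},
    {"tx": 16, "ty": -24, "tz": -0.2, "rx": 0, "ry": 0, "rz": -0.805},
    {"tx": 16, "ty": -24, "tz": -0.2, "rx": 0, "ry": 0, "rz": -0.805},
    {"tx": 16, "ty": -24, "tz": -0.2, "rx": 0, "ry": 0, "rz": -0.805}
  ]
}}

```text
time: 32.23
position: [0.542, 0.3459, 0.1588]
tool_rot: [0.797, 0.604, -0.0, -0.0]
ft_force: [0.1, 0.2, -0.0]
grip_width: 0.0702
```

```bash
python3 g.py .538 .42 .16 1.475
```

```text
t=32.23 pos [0.542  0.3459 0.1588] yaw 1.2961 F [ 0.1  0.2 -0. ] w 0.0702
  tx,ty,tz [ 7.02 -2.39 -0.12] rx,ry,rz [-0.0012  0.0002 -0.1789] q [0.39 0.59 1.42 0.   1.13 0.67]
```

Request:
{"name": "send_rows", "arguments": {
  "deltas": [
    {"tx": 7, "ty": -2.4, "tz": 0, "rx": 0, "ry": 0, "rz": -0.179},
    {"tx": 7, "ty": -2.4, "tz": 0, "rx": 0, "ry": 0, "rz": -0.179},
    {"tx": 7, "ty": -2.4, "tz": 0, "rx": 0, "ry": 0, "rz": -0.179},
    {"tx": 7, "ty": -2.4, "tz": 0, "rx": 0, "ry": 0, "rz": -0.179}
  ]
}}

```text
time: 32.57
position: [0.5378, 0.4195, 0.1585]
tool_rot: [0.741, 0.671, -0.001, -0.0]
ft_force: [0.1, -1.0, 0.6]
grip_width: 0.0702
```

```bash
python3 - <<'E'
from h import *
c=find("wrist",["drive1"]);save(c,"y_wrist.png")
E
python3 g.py .539 .429 -.022 1.475
```

```text
wrist drive1 0.73 [281. 179.] 2989 med [0.5392 0.4339 0.0117] rect [539.1 430.7  99.5  40.3  84.9] z5-95 [0.0102 0.0117 0.013 ]
    tip drive1 0.89 [279.4 182.4]
t=32.72 pos [0.5386 0.416  0.1596] yaw 1.4672 F [ 0.3 -0.2 -0.9] w 0.07
  tx,ty,tz [ 1.31 -0.07 18.16] rx,ry,rz [-0.001   0.001  -0.0078] q [ 0.49  0.64  1.31 -0.    1.19  0.6 ]
```

View pics/y_wrist.png

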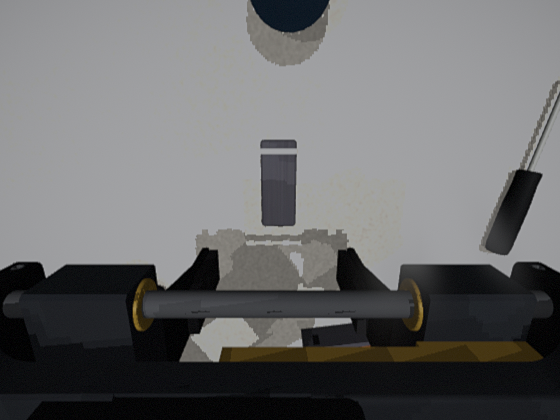

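Request:
{"name": "send_rows", "arguments": {
  "deltas": [
    {"tx": 1.4, "ty": -0.1, "tz": 4, "rx": 0, "ry": 0, "rz": -0.013},
    {"tx": 1.4, "ty": -0.1, "tz": 8, "rx": 0, "ry": 0, "rz": -0.013},
    {"tx": 1.4, "ty": -0.1, "tz": 12, "rx": 0, "ry": 0, "rz": -0.013},
    {"tx": 1.4, "ty": -0.1, "tz": 15.5, "rx": 0, "ry": 0, "rz": -0.013},
    {"tx": 1.4, "ty": -0.1, "tz": 16, "rx": 0, "ry": 0, "rz": -0.013}
  ]
}}

```text
time: 33.13
position: [0.5347, 0.4265, -0.0062]
tool_rot: [0.739, 0.674, -0.006, -0.001]
ft_force: [-0.4, -0.7, -0.2]
grip_width: 0.0698
```

```bash
python3 - <<'E'
from h import *
c=find("wrist",["drive1"]);save(c,"z_wrist.png")
E
python3 g.py .5392 .4300 -.0226 1.48
```

```text
wrist drive1 0.91 [285. 223.] 7997 med [0.5404 0.4452 0.0117] rect [540.3 440.4  79.3  43.   84.1] z5-95 [0.0099 0.0117 0.0128]
    tip drive1 0.74 [284.3 242.2]
t=33.28 pos [0.5403 0.4307 0.0018] yaw 1.4796 F [ 0.1 -0.   0.5] w 0.0698
  tx,ty,tz [-0.08 -0.11  2.44] rx,ry,rz [ 0.0013 -0.0012 -0.0004] q [0.51 0.85 1.38 0.   0.91 0.6 ]
```

View pics/z_wrist.png

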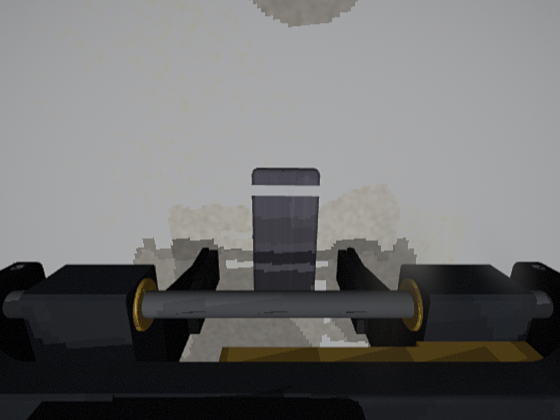

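Request:
{"name": "send_rows", "arguments": {
  "deltas": [
    {"tx": -0.1, "ty": -0.1, "tz": 1, "rx": 0, "ry": 0, "rz": 0},
    {"tx": -0.1, "ty": -0.1, "tz": 2, "rx": 0, "ry": 0, "rz": 0},
    {"tx": -0.1, "ty": -0.1, "tz": 2.4, "rx": 0, "ry": 0, "rz": 0},
    {"tx": -0.1, "ty": -0.1, "tz": 2.4, "rx": 0, "ry": 0, "rz": 0}
  ]
}}

```text
time: 33.62
position: [0.5377, 0.4303, -0.0231]
tool_rot: [0.738, 0.675, 0.0, -0.0]
ft_force: [-0.5, -0.1, 0.5]
grip_width: 0.0702
```

Request:
{"name": "send_rows", "arguments": {
  "deltas": [
    {"tx": 0, "ty": 0, "tz": 0, "rx": 0, "ry": 0, "rz": 0},
    {"tx": 0, "ty": 0, "tz": 0, "rx": 0, "ry": 0, "rz": 0},
    {"tx": 0, "ty": 0, "tz": 0, "rx": 0, "ry": 0, "rz": 0},
    {"tx": 0, "ty": 0, "tz": 0, "rx": 0, "ry": 0, "rz": 0},
    {"tx": 0, "ty": 0, "tz": 0, "rx": 0, "ry": 0, "rz": 0}
  ],
  "claw": 2,
  "squeeze": 30
}}

```text
time: 34.03
position: [0.5383, 0.4308, -0.0225]
tool_rot: [0.738, 0.675, 0.001, 0.0]
ft_force: [0.3, -0.6, 0.9]
grip_width: 0.0445
```

Request:
{"name": "send_rows", "arguments": {
  "deltas": [
    {"tx": 0, "ty": 0, "tz": 0, "rx": 0, "ry": 0, "rz": 0},
    {"tx": 0, "ty": 0, "tz": 0, "rx": 0, "ry": 0, "rz": 0},
    {"tx": 0, "ty": 0, "tz": 0, "rx": 0, "ry": 0, "rz": 0}
  ]
}}

```text
time: 34.28
position: [0.5384, 0.4308, -0.0225]
tool_rot: [0.738, 0.675, 0.001, 0.0]
ft_force: [-0.0, -0.8, 1.2]
grip_width: 0.0394
```

Request:
{"name": "send_rows", "arguments": {
  "deltas": [
    {"tx": 0, "ty": 0, "tz": -2, "rx": 0, "ry": 0, "rz": 0},
    {"tx": 0, "ty": 0, "tz": -5, "rx": 0, "ry": 0, "rz": 0},
    {"tx": 0, "ty": 0, "tz": -9, "rx": 0, "ry": 0, "rz": 0},
    {"tx": 0, "ty": 0, "tz": -13, "rx": 0, "ry": 0, "rz": 0},
    {"tx": 0, "ty": 0, "tz": -14, "rx": 0, "ry": 0, "rz": 0}
  ]
}}

```text
time: 34.7
position: [0.5416, 0.4328, 0.1243]
tool_rot: [0.738, 0.675, 0.006, 0.001]
ft_force: [1.2, 1.2, 0.4]
grip_width: 0.0396
```

```bash
python3 - <<'E'
from h import *
c=find("wrist",["drive1"]);save(c,"aa_wrist.png")
E
python3 g.py .615 .0900 .12 .0414
```

```text
wrist drive1 0.64 [278. 242.] 9093 med [0.5415 0.4476 0.1587] rect [536.4 368.1 228.1  80.2  85.3] z5-95 [0.1572 0.1587 0.1598]
    tip drive1 0.71 [275.9 257.9]
t=34.85 pos [0.5381 0.4305 0.1178] yaw 1.4816 F [ 0.  -0.4 -1.5] w 0.0394
  tx,ty,tz [-33.23  10.7   -0.25] rx,ry,rz [ 4.0000e-04 -2.8000e-03  1.4401e+00] q [0.51 0.7  1.33 0.   1.12 0.6 ]
```

View pics/aa_wrist.png

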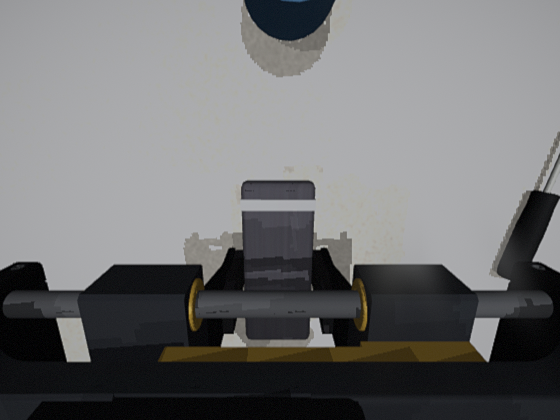

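Request:
{"name": "send_rows", "arguments": {
  "deltas": [
    {"tx": -33.2, "ty": 10.7, "tz": 0, "rx": 0, "ry": 0, "rz": 1.44},
    {"tx": -33.2, "ty": 10.7, "tz": 0, "rx": 0, "ry": 0, "rz": 1.44},
    {"tx": -33.2, "ty": 10.7, "tz": 0, "rx": 0, "ry": 0, "rz": 1.44},
    {"tx": -33.2, "ty": 10.7, "tz": 0, "rx": 0, "ry": 0, "rz": 1.44},
    {"tx": -33.2, "ty": 10.7, "tz": 0, "rx": 0, "ry": 0, "rz": 1.44}
  ]
}}

```text
time: 35.27
position: [0.5814, 0.2251, 0.1136]
tool_rot: [0.911, 0.413, -0.003, -0.001]
ft_force: [0.9, 0.0, -1.0]
grip_width: 0.0399
```

```bash
python3 g.py .615 .0900 .12 .0414
```

```text
t=35.27 pos [0.5814 0.2251 0.1136] yaw 0.8509 F [ 0.9  0.  -1. ] w 0.0399
  tx,ty,tz [-7.94 11.43 -0.65] rx,ry,rz [-0.0021  0.0056  0.8095] q [0.19 0.62 1.5  0.   1.02 0.91]
```

Request:
{"name": "send_rows", "arguments": {
  "deltas": [
    {"tx": -7.9, "ty": 11.4, "tz": -0.5, "rx": 0, "ry": 0, "rz": 0.81},
    {"tx": -7.9, "ty": 11.4, "tz": -0.5, "rx": 0, "ry": 0, "rz": 0.81},
    {"tx": -7.9, "ty": 11.4, "tz": -0.5, "rx": 0, "ry": 0, "rz": 0.81},
    {"tx": -7.9, "ty": 11.4, "tz": -0.5, "rx": 0, "ry": 0, "rz": 0.81},
    {"tx": -7.9, "ty": 11.4, "tz": -0.5, "rx": 0, "ry": 0, "rz": 0.81}
  ]
}}

```text
time: 35.68
position: [0.6176, 0.088, 0.1188]
tool_rot: [0.994, 0.11, -0.002, -0.0]
ft_force: [0.9, 0.7, -0.4]
grip_width: 0.0398
```

```bash
python3 g.py .6297 .0902 .12 .0414
```

```text
t=35.68 pos [0.6176 0.088  0.1188] yaw 0.2197 F [ 0.9  0.7 -0.4] w 0.0398
  tx,ty,tz [ 1.22  0.05 -0.13] rx,ry,rz [-0.0002  0.004   0.1783] q [-0.04  0.62  1.5  -0.    1.03  1.31]
```

Request:
{"name": "send_rows", "arguments": {
  "deltas": [
    {"tx": 1.2, "ty": 0, "tz": 0, "rx": 0, "ry": 0.003, "rz": 0.178},
    {"tx": 1.2, "ty": 0, "tz": 2, "rx": 0, "ry": 0.003, "rz": 0.178},
    {"tx": 1.2, "ty": 0, "tz": 5, "rx": 0, "ry": 0.003, "rz": 0.178},
    {"tx": 1.2, "ty": 0, "tz": 7, "rx": 0, "ry": 0.003, "rz": 0.178},
    {"tx": 1.2, "ty": 0, "tz": 7, "rx": 0, "ry": 0.003, "rz": 0.178}
  ]
}}

```text
time: 36.1
position: [0.6233, 0.0956, 0.0444]
tool_rot: [1.0, 0.027, -0.006, -0.001]
ft_force: [-0.8, -0.7, -0.9]
grip_width: 0.0395
```

```bash
python3 - <<'E'
from h import *
c=find("wrist",["drive1"]);save(c,"ab_wrist.png")
E
python3 g.py .6297 .0902 .0115 .0414
```

```text
wrist drive1 0.97 [281. 244.] 9107 med [0.6396 0.0948 0.0785] rect [623.5  94.4 100.   51.2   2.9] z5-95 [0.0768 0.0785 0.0797]
wrist drive1 0.65 [517. 222.] 7037 med [ 0.6479 -0.0629  0.0454] rect [636.1 -48.2 109.6  85.6 -70.6] z5-95 [0.0387 0.0454 0.0466]
    tip drive1 0.84 [510.9 238.1]
    tip drive1 0.7 [279.5 260.5]
    tip drive1 0.59 [390.7 135. ]
t=36.25 pos [0.6293 0.0957 0.0508] yaw 0.0535 F [-0.3  0.1 -0.1] w 0.0397
  tx,ty,tz [0.   0.56 3.93] rx,ry,rz [-0.0013 -0.0016  0.0121] q [-0.03  0.72  1.51  0.    0.9   1.49]
```

View pics/ab_wrist.png

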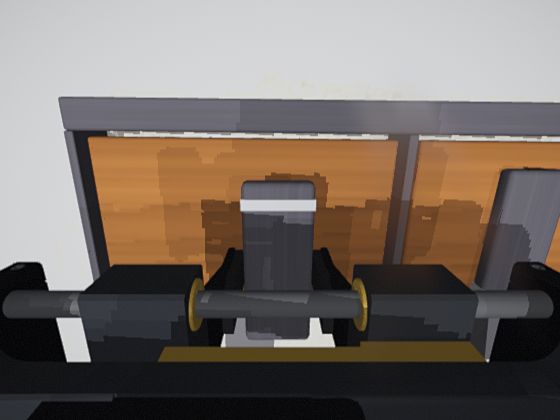

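Request:
{"name": "send_rows", "arguments": {
  "deltas": [
    {"tx": 0, "ty": 0.5, "tz": 1, "rx": 0, "ry": 0, "rz": 0.012},
    {"tx": 0, "ty": 0.5, "tz": 2, "rx": 0, "ry": 0, "rz": 0.012},
    {"tx": 0, "ty": 0.5, "tz": 3, "rx": 0, "ry": 0, "rz": 0.012},
    {"tx": 0, "ty": 0.5, "tz": 3.6, "rx": 0, "ry": 0, "rz": 0.012},
    {"tx": 0, "ty": 0.5, "tz": 3.6, "rx": 0, "ry": 0, "rz": 0.012}
  ]
}}

```text
time: 36.67
position: [0.629, 0.0907, 0.0142]
tool_rot: [1.0, 0.021, 0.0, -0.001]
ft_force: [-0.5, 0.8, -0.7]
grip_width: 0.0398
```

Request:
{"name": "send_rows", "arguments": {
  "deltas": [
    {"tx": 0, "ty": 0, "tz": 0.2, "rx": 0, "ry": 0, "rz": 0},
    {"tx": 0, "ty": 0, "tz": 0.2, "rx": 0, "ry": 0, "rz": 0},
    {"tx": 0, "ty": 0, "tz": 0.2, "rx": 0, "ry": 0, "rz": 0}
  ]
}}

```text
time: 36.92
position: [0.6308, 0.0908, 0.0143]
tool_rot: [1.0, 0.021, 0.002, -0.001]
ft_force: [0.6, -0.3, -0.4]
grip_width: 0.0393
```

Request:
{"name": "send_rows", "arguments": {
  "deltas": [
    {"tx": 0, "ty": 0, "tz": 0.15, "rx": 0, "ry": 0, "rz": 0},
    {"tx": 0, "ty": 0, "tz": 0.15, "rx": 0, "ry": 0, "rz": 0},
    {"tx": 0, "ty": 0, "tz": 0.15, "rx": 0, "ry": 0, "rz": 0}
  ]
}}

```text
time: 37.17
position: [0.6306, 0.0908, 0.0127]
tool_rot: [1.0, 0.021, 0.002, -0.001]
ft_force: [-0.6, -0.4, -0.5]
grip_width: 0.0394
```

Request:
{"name": "send_rows", "arguments": {
  "deltas": [
    {"tx": -0.1, "ty": 0, "tz": 0.15, "rx": 0, "ry": 0, "rz": 0},
    {"tx": -0.1, "ty": 0, "tz": 0.15, "rx": 0, "ry": 0, "rz": 0},
    {"tx": -0.1, "ty": 0, "tz": 0.15, "rx": 0, "ry": 0, "rz": 0}
  ]
}}

```text
time: 37.42
position: [0.6302, 0.0907, 0.0115]
tool_rot: [1.0, 0.021, 0.003, -0.001]
ft_force: [0.9, 0.0, 2.5]
grip_width: 0.0396
```

Request:
{"name": "send_rows", "arguments": {
  "deltas": [
    {"tx": 0, "ty": 0, "tz": 0, "rx": 0, "ry": 0, "rz": 0},
    {"tx": 0, "ty": 0, "tz": 0, "rx": 0, "ry": 0, "rz": 0},
    {"tx": 0, "ty": 0, "tz": 0, "rx": 0, "ry": 0, "rz": 0},
    {"tx": 0, "ty": 0, "tz": 0, "rx": 0, "ry": 0, "rz": 0},
    {"tx": 0, "ty": 0, "tz": 0, "rx": 0, "ry": 0, "rz": 0}
  ],
  "claw": 6
}}

```text
time: 37.83
position: [0.6293, 0.0907, 0.0108]
tool_rot: [1.0, 0.021, 0.002, -0.001]
ft_force: [-0.9, -0.1, 0.2]
grip_width: 0.0586
```

Request:
{"name": "send_rows", "arguments": {
  "deltas": [
    {"tx": 0, "ty": 0, "tz": -2, "rx": 0, "ry": 0, "rz": 0},
    {"tx": 0, "ty": 0, "tz": -5, "rx": 0, "ry": 0, "rz": 0},
    {"tx": 0, "ty": 0, "tz": -9, "rx": 0, "ry": 0, "rz": 0},
    {"tx": -4, "ty": 0, "tz": -13, "rx": 0, "ry": 0, "rz": 0},
    {"tx": -8, "ty": 0, "tz": -17, "rx": 0, "ry": 0, "rz": 0}
  ]
}}

```text
time: 38.25
position: [0.5711, 0.0878, 0.1613]
tool_rot: [1.0, 0.021, 0.003, -0.001]
ft_force: [-0.6, -0.7, 1.0]
grip_width: 0.0601
```

Request:
{"name": "send_rows", "arguments": {
  "deltas": [
    {"tx": -10, "ty": 4, "tz": -6, "rx": 0, "ry": 0, "rz": 0},
    {"tx": -10, "ty": 4, "tz": -6, "rx": 0, "ry": 0, "rz": 0},
    {"tx": -10, "ty": 4, "tz": -6, "rx": 0, "ry": 0, "rz": 0},
    {"tx": -10, "ty": 4, "tz": -6, "rx": 0, "ry": 0, "rz": 0}
  ]
}}

```text
time: 38.58
position: [0.4665, 0.043, 0.222]
tool_rot: [1.0, 0.02, 0.002, -0.0]
ft_force: [0.7, 0.3, -0.4]
grip_width: 0.0599
```

Request:
{"name": "send_rows", "arguments": {
  "deltas": [
    {"tx": 0, "ty": 0, "tz": 0, "rx": 0, "ry": 0, "rz": 0},
    {"tx": 0, "ty": 0, "tz": 0, "rx": 0, "ry": 0, "rz": 0},
    {"tx": 0, "ty": 0, "tz": 0, "rx": 0, "ry": 0, "rz": 0}
  ]
}}

```text
time: 38.83
position: [0.4726, 0.044, 0.2187]
tool_rot: [1.0, 0.021, 0.002, -0.001]
ft_force: [-0.1, 1.2, -0.4]
grip_width: 0.0595
```

```bash
cat > chk.py <<'E'
from h import *
import sys
tag=sys.argv[1]
for n in ("wrist","top","side"):
    c=find(n,["drive1","wedge1","mouse","adapter"]);save(c,f"{tag}_{n}.png");W=cloud(c)
    for l in ["deckR_mid","deckL_mid"]:
      for d in robot.outline_of(l,n)[:1]:
        P=W[d["pixels"]];P=P[~np.isnan(P[:,0])];P=P[abs(P[:,2]-np.median(P[:,2]))<.006];A=np.c_[P[:,0]-.63,P[:,1]-P[:,1].mean(),np.ones(len(P))];print(n,l,d["p"],rect(P),np.linalg.lstsq(A,P[:,2],rcond=None)[0].round(4))
E
python3 chk.py fin1; python3 g.py .5 -.2 .2
```

```text
wrist drive1 0.76 [243.  47.] 3570 med [0.6292 0.0891 0.0459] rect [625.9  90.4  92.6  42.9   2.7] z5-95 [0.044  0.0459 0.0473]
wrist drive1 0.73 [389.  51.] 3767 med [ 0.6337 -0.069   0.0457] rect [632.5 -72.7  97.7  44.7   2.3] z5-95 [0.0431 0.0457 0.0471]
    tip drive1 0.93 [385.   52.5]
    tip drive1 0.61 [243.4  47.4]
wrist wedge1 0.71 [449. 259.] 394 med [ 0.3781 -0.2026  0.0158] rect [ 377.  -205.2   45.2   13.5  -67.9] z5-95 [0.0011 0.0158 0.031 ]
wrist wedge1 0.66 [394. 130.] 1583 med [ 0.5486 -0.0976  0.0261] rect [ 548.7 -107.2   53.7   49.4  -85.9] z5-95 [0.0088 0.0261 0.0313]
wrist wedge1 0.56 [224. 130.] 1361 med [0.5412 0.1117 0.0267] rect [540.4 113.4  47.   40.2   2.9] z5-95 [0.0205 0.0267 0.0314]
wrist mouse 0.93 [113. 257.] 1388 med [0.3678 0.2665 0.021 ] rect [408.  193.7 267.1  74.2 -58.3] z5-95 [0.0113 0.021  0.0325]
    tip mouse 0.72 [125.6 261.2]
wrist adapter 0.91 [548. 226.] 1210 med [ 0.4333 -0.3217  0.0212] rect [ 422.  -333.2   71.9   58.6   18.7] z5-95 [0.0041 0.0212 0.0298]
    tip adapter 0.63 [412.8  48.9]
wrist deckR_mid 0.67 [628.9 -99.2 205.  11
[... 2176 characters left out ...]
0005  0.0194  0.0296]
    tip wedge1 0.65 [212.9 217.7]
    tip wedge1 0.51 [267.7 192.2]
side mouse 0.81 [231. 283.] 776 med [0.3345 0.2856 0.0244] rect [344.1 274.3  98.4  55.   80.7] z5-95 [0.0092 0.0244 0.0321]
side mouse 0.36 [201. 210.] 1362 med [0.6121 0.1469 0.0321] rect [623.6 121.5 200.4 132.2 -88.5] z5-95 [0.0277 0.0321 0.0349]
    tip mouse 0.89 [233.8 285.9]
side deckR_mid 0.93 [633.2 -94.4 201.8 133.5 -87.1] [0.004  0.0029 0.0318]
side deckL_mid 0.61 [626.1 121.8 215.9 135.9 -87.1] [0.005  0.0021 0.0321]
t=40.48 pos [0.4716 0.0439 0.2192] yaw 0.0415 F [0.2 0.3 0.1] w 0.0598
  tx,ty,tz [ 1.82 24.49  1.9 ] rx,ry,rz [-0.0011 -0.004   0.    ] q [-0.15  0.29  1.77  0.    1.08  1.38]
```

View pics/fin1_wrist.png

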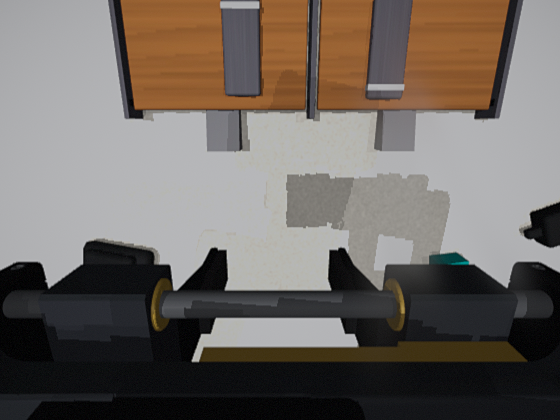

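View pics/fin1_top.png

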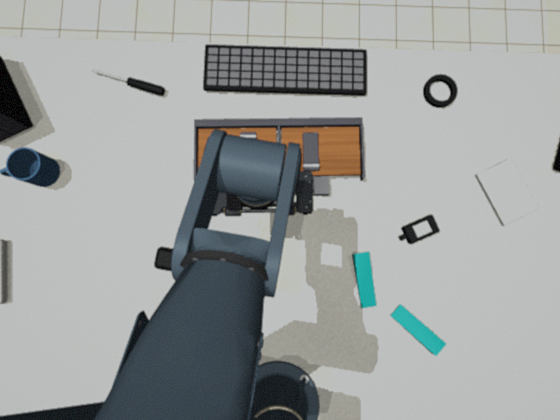

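View pics/fin1_side.png

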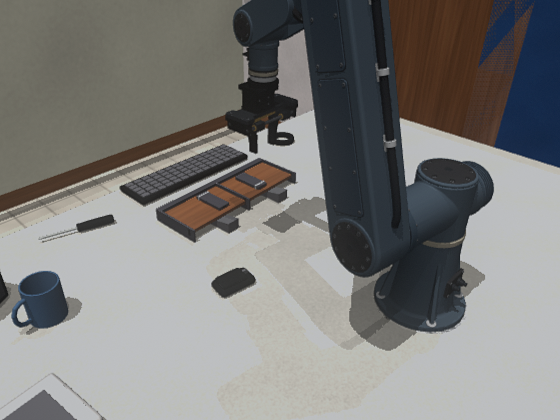

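```bash
python3 g.py .46 -.46 .35
```

```text
t=40.48 pos [0.4716 0.0439 0.2192] yaw 0.0415 F [0.2 0.3 0.1] w 0.0598
  tx,ty,tz [ -3.2   50.28 -13.15] rx,ry,rz [-0.0011 -0.004   0.    ] q [-0.15  0.29  1.77  0.    1.08  1.38]
```

Request:
{"name": "send_rows", "arguments": {
  "deltas": [
    {"tx": -3.2, "ty": 50, "tz": -13, "rx": 0, "ry": 0, "rz": 0},
    {"tx": -3.2, "ty": 50, "tz": -13, "rx": 0, "ry": 0, "rz": 0},
    {"tx": -3.2, "ty": 50, "tz": -13, "rx": 0, "ry": 0, "rz": 0},
    {"tx": -3.2, "ty": 50, "tz": -13, "rx": 0, "ry": 0, "rz": 0},
    {"tx": -3.2, "ty": 50, "tz": -13, "rx": 0, "ry": 0, "rz": 0}
  ]
}}

```text
time: 40.9
position: [0.4665, -0.1594, 0.2719]
tool_rot: [1.0, 0.021, 0.002, -0.001]
ft_force: [1.2, -0.1, -0.8]
grip_width: 0.0604
```

```bash
python3 g.py .46 -.46 .35
```

```text
t=40.90 pos [ 0.4665 -0.1594  0.2719] yaw 0.042 F [ 1.2 -0.1 -0.8] w 0.0604
  tx,ty,tz [-1.88 30.   -7.85] rx,ry,rz [-0.0011 -0.0043  0.    ] q [-0.56  0.25  1.66  0.    1.23  0.97]
```

Request:
{"name": "send_rows", "arguments": {
  "deltas": [
    {"tx": -1.9, "ty": 30, "tz": -7.8, "rx": 0, "ry": 0, "rz": 0},
    {"tx": -1.9, "ty": 30, "tz": -7.8, "rx": 0, "ry": 0, "rz": 0},
    {"tx": -1.9, "ty": 30, "tz": -7.8, "rx": 0, "ry": 0, "rz": 0},
    {"tx": -1.9, "ty": 30, "tz": -7.8, "rx": 0, "ry": 0, "rz": 0},
    {"tx": -1.9, "ty": 30, "tz": -7.8, "rx": 0, "ry": 0, "rz": 0}
  ]
}}

```text
time: 41.32
position: [0.4617, -0.3614, 0.3238]
tool_rot: [1.0, 0.021, 0.002, -0.001]
ft_force: [1.7, 0.2, 0.2]
grip_width: 0.0604
```

Request:
{"name": "send_rows", "arguments": {
  "deltas": [
    {"tx": 0, "ty": 10, "tz": -2, "rx": 0, "ry": 0, "rz": 0},
    {"tx": 0, "ty": 10, "tz": -2, "rx": 0, "ry": 0, "rz": 0},
    {"tx": 0, "ty": 10, "tz": -2, "rx": 0, "ry": 0, "rz": 0},
    {"tx": 0, "ty": 10, "tz": -2, "rx": 0, "ry": 0, "rz": 0},
    {"tx": 0, "ty": 10, "tz": -2, "rx": 0, "ry": 0, "rz": 0}
  ]
}}

```text
time: 41.73
position: [0.4659, -0.46, 0.3423]
tool_rot: [1.0, 0.02, 0.002, -0.001]
ft_force: [-0.2, 0.9, 0.2]
grip_width: 0.0602
```

```bash
python3 chk.py fin2
```

```text
wrist drive1 0.62 [16. 49.] 2297 med [ 0.6321 -0.076   0.046 ] rect [634.7 -66.6 102.9  51.9   2.1] z5-95 [0.039  0.046  0.0477]
    tip drive1 0.67 [17.7 51. ]
wrist wedge1 0.86 [ 57. 110.] 1118 med [ 0.5498 -0.1097  0.0256] rect [550.2 -96.   69.5  47.3 -88. ] z5-95 [0.0038 0.0256 0.0314]
wrist wedge1 0.73 [231. 324.] 477 med [ 0.1598 -0.3884  0.0268] rect [ 300.6 -396.5  389.4   65.1   -5.9] z5-95 [0.0054 0.0268 0.0316]
    tip wedge1 0.93 [55.7 81.6]
    tip wedge1 0.88 [146.6 244.6]
wrist adapter 0.89 [220. 183.] 1607 med [ 0.4444 -0.3601  0.0295] rect [ 437.9 -352.6  102.8   54.9  -63.8] z5-95 [0.0154 0.0295 0.0314]
    tip adapter 0.84 [222.4 180.4]
wrist deckR_mid 0.62 [ 636.5 -111.1  177.   125.2  -87.4] [0.0013 0.0006 0.0342]
wrist deckL_mid 0.44 [ 636.6 -113.3  181.5  125.2  -87.4] [0.0011 0.0007 0.0343]
top drive1 0.88 [248. 150.] 567 med [0.63   0.0908 0.0467] rect [629.3  89.6  98.3  40.3   4.7] z5-95 [0.0431 0.0467 0.0499]
top drive1 0.78 [312. 152.] 657 med [ 0.6349 -0.0686  0.0464] rect [636.5 -71.3 106.2  46.7   4.2] z5-95 [0.0362 0.0464 0.0494]
top drive1 0.67 [279
[... 1125 characters left out ...]
]
    tip drive1 0.58 [211.8 202.8]
    tip drive1 0.35 [259.4 177.5]
side wedge1 0.68 [219. 196.] 4011 med [0.6328 0.0545 0.0322] rect [666.7 -15.  504.7 221.5 -87.8] z5-95 [0.0136 0.0322 0.0388]
side wedge1 0.65 [276. 194.] 262 med [ 0.5393 -0.0847  0.0177] rect [554.6 -95.8  68.1  46.8  -0.8] z5-95 [0.0001 0.0177 0.029 ]
    tip wedge1 0.75 [218.1 218.6]
    tip wedge1 0.5 [261.1 188. ]
side mouse 0.92 [230. 285.] 745 med [0.3343 0.2839 0.0242] rect [359.4 274.8  94.7  87.3  82.8] z5-95 [0.0094 0.0242 0.0319]
    tip mouse 0.82 [232.2 288.3]
side deckR_mid 0.85 [636.1 -91.9 215.8 141.2 -86. ] [0.0024 0.0049 0.0319]
side deckL_mid 0.81 [625.2 120.4 200.5 131.4 -86.3] [0.0041 0.0033 0.0321]
```

View pics/fin2_wrist.png

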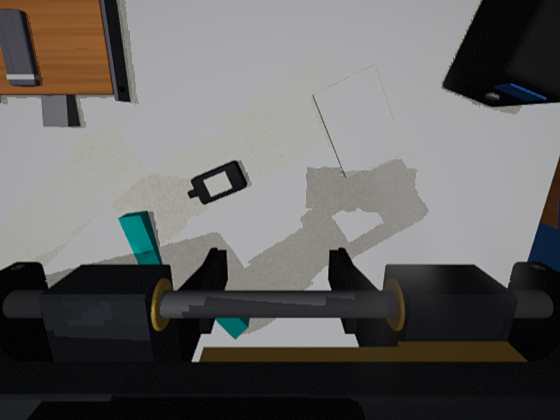

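View pics/fin2_top.png

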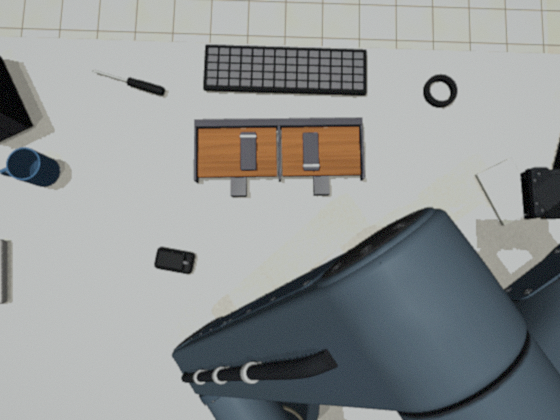

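```bash
python3 -c "
from rig import robot
print(robot.hand_in())"
```

```text
the job is handed in; nothing more can be done
None
```

The job is done and handed in at about 44 s. Both wedges are jammed, both decks are level, and both drives lie flat on the decks.

- **Wedges:** I pushed each grey wedge thin end first under its deck. The left took about 22 N and the right about 25 N along the push. Each stopped advancing, and both stick out about 50 mm.
- **Drives:** I found only two drives. One lies on each deck, long side front to back, within a degree or two of the stand's direction. Tops measure about 46 mm, as expected on a level deck.
- **Last checks:** Deck slopes measured under 0.005 rad in all three camera views, and both wedges still stood where I left them. The mouse and adapter measured within a few mm of their start. I did not touch the turquoise wedges. A last look to the right showed the dark object at the picture's edge is a large black box, not a drive.
- **Disagreements:**
  - The finger ends are more than 21 mm short of the reported TCP, which the text puts at the fingertips. My first close on the left wedge passed over its top without force or movement. I then worked about 22 mm lower.
  - The networks sometimes named the decks or wedges as drives, and I discarded those against the pictures.
  - The side camera reads deck heights about 2 mm lower than the other two views.
- **Disturbances:** I saw neither a knocked drive nor a slackened grip.

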